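# Turn a sampling spatula round in a spring clip and dip its blade

### The arm

A 7-joint arm with a two-finger parallel gripper is mounted at the origin on a cart in front of the work surface, level with it; the furniture and walls round the work are solid. World frame = base frame: x ahead of the robot, y to its left, z up, the work surface at z = 0. Lengths are in m, angles in rad, forces in N, time in s.
With the tool pointing down it reaches from about 0.425 to 0.925 m from the base axis. Payload 6.8 kg.
Tool frame: the origin (TCP) lies at the very end of the fingers, on their centre line; the grasp point (between the pads) lies 19 mm behind it; z points along the fingers, x is the direction in which the jaws open and shut, and the axes are right-handed (so a half turn about z gives the same grasp; the last joint's range is limited). The gripper opens to 85 mm and grips with 20 to 120 N. Pads are 22 mm wide; open, the fingers measure 114 mm over their backs; the gripper's body (76 mm by 85 mm) begins 54 mm behind the grasp point. The pads swing forward as they close: fully open they stand 13 mm farther back than shut.
Start: joints at [-1.407, 0.477, 0.022, 1.555, -0.011, 1.109, -0.083], TCP at [0.181, 0.65, 0.231] pointing down, gripper open.
Joint ranges: [-2.96, 2.96], [-0.34, 2.1], [-1.41, 1.46], [0.24, 2.44], [-1.37, 4.51], [0.17, 1.92], [-2.96, 2.96]. Speed limits (rad/s): [2.39, 2.39, 3.14, 3.14, 3.14, 3.14, 3.14].

### API

Orientations are given as a rotation vector (axis times angle).
In Python, from bench import r, grab_frame gives the robot as it stands. The module is installed in compiled form; this text tells all that it offers.
- The arm moves only by the tool send_rows, never from a script. Its argument "series" is a list of rows, each a list of 2 entries, a list of its own where there are three numbers: the shift along the tool's x, y, z in m, then the turn, a rotation vector about the tool's x, y, z in units of 5 degrees (1.0 is 5 degrees). A call has 1 to 20 rows; each row shifts and turns the commanded pose from where the row before left it, along the tool's axes as they then stand; what a row does not reach is not made up. A row lasts 1/8 s, in which the tool goes at most 62.5 mm and 10.7 degrees, less where a joint would pass 70% of its speed; a pose out of reach is approached as far as the arm can. A call is refused whole if a number of a shift passes 0.0625 or a number of a turn 1, either way. A call with a gripper value outside its range is refused whole. "fingers" is the closure in counts, from 0 (fully open) to 255 (shut), set as the call begins (left out, the last holds). The fingers move at their own pace and stop on an object; "grip_force" is the grip in N (left out, the last holds). Time passes only in rows, so rows that do not move let the fingers close. It gives the time, the measured TCP pose, the force and the opening at its end, in the units of the state.
- r.get_obs(): the state, without advancing time (a new reading comes with each control period).
- grab_frame(name): name is "scene" or "top"; returns a dict with "frame" (420x560x3 uint8, red, green, blue), "fx", "fy", "cx", "cy" (pixels), "origin" and "rotation" of the camera in the world. Camera axes: x right, y down, z forward; pixel columns grow to the right and rows downward; lengths in m; the calibration is good to about 2 mm. A picture is of the moment at which its call begins. There is no depth.
- r.hand_in(): hands the job in, once; it reports no verdict.
The state is a dict: "clock": time; "joints": joint angles; "qvel": joint speeds; "tau": joint torques, N m; "tcp_pos": TCP position; "orientation": TCP orientation; "contact_force": force on the tool from outside, world axes, zero at the start; "moment": the same for the moment, N m; "grip_width": finger opening in m.
Only numpy, scipy, OpenCV 4.12 (cv2) and the standard library are available. Lean on these libraries where they do the work, as an engineer would, in place of code of your own. Each camera call takes 0.05 s, during which the arm holds its last target.

### The job

The sampling spatula was put away handle first, so only its shank and blade stick out of the clear dust cover. Draw it out, press its shank fully home in the spring clip on the stand and let go, then take it again by its black handle on the other side of the clip. Holding it by the handle, dip the end of the blade briefly into the white open dish, well below the rim, then press the shank fully home in the clip again and let go, leaving the dish and the other things on the bench where they stand.

Things in the scene. Friction and masses are not known exactly. Their poses are not given: they have to be found in the camera images.
- sampler: straight sampling spatula, 195 mm, 80 g. Origin on the axis of its round shank, 35 mm above the bench at the start; own x runs from blade to handle, z up. Along x, all centred on the axis: steel blade 24 wide, 3 thick from -100 to -53 mm; round shank, 10 mm thick, from -55 to +20; black handle bar 16 wide (y), 14 high (z) from +20 to +95, at first under the hood. Centre of mass near +12
- sampler_tip (a point): end of the spatula's blade, at own x = -100 mm
- dust_cover: fixed grey plinth 124 x 56 mm, 28 high, under a clear hood 100 x 48 mm, top at 62. Origin at bench level. The hood is open only at its own -x end: mouth at x = -45 mm, plinth ends at x = -68, closed back at +55. Inside 40 wide, 30 high; the spatula draws out straight along the cover's own -x and is clear of the hood after 90 mm
- clip_stand: fixed stand with a spring clip: grey base 90 x 70 x 10 mm, aluminium post, two springy steel jaws 18 mm long at the top. Origin at bench level under the clip. Own x axis is the direction in which a rod lies in the clip; the jaws stand at own y + and -.
- clip_seat (a point): axis of a 10 mm rod seated in the clip, 70 mm above the bench, axes as clip_stand. Saddle 30 mm long under the rod. Push the shank straight down between the flared jaw tips (tops 20 mm above this axis, catch about 5 mm to each side) until it snaps under two lips and rests; it lifts out straight up. Either takes 3 to 12 N. Only the shank fits; the blade may point either way along x
- dish: loose open white porcelain dish, round, rim 100 mm across outside, walls 4 mm, 45 mm high, 0.25 kg, narrower toward the foot, rounded inside. Origin at the centre of its underside.
- timer: bystander: small white timer, 64 x 64 x 20 mm, origin at the centre of its underside
- petri_dish: bystander: small round dish with lid, 64 mm across, 18 mm high, origin at the centre of its underside
- tape_roll: bystander: roll of yellow tape lying flat, 68 mm across, 19 mm high, origin at the centre of its underside
- marker: bystander: black marker pen, 137 mm long, 14 mm thick, origin at the centre of its underside
There are look-alikes about, which are no part of the job. Of the things that look like the sampler, the larger one is meant. What is shaped like the clip_stand but green is not meant.

How it is judged:
By the outcome, as a careful person would: the job done as asked, in the order asked, and still so for the second after the job is handed in, with the robot touching nothing.
It also fails if it takes over 51 s, if anything falls off the work surface, if the arm or the gripper's body presses on something with over 40 N, if the wrist force passes 120 N, or if a joint passes its speed limit or range.

## Working session

There is one attempt and no reset: what is moved stays moved. The work goes in short steps, Python scripts to look and compute and a tool call to move; the robot and the scene stay as the last step left them, time stands still between calls to the robot, and variables do not carry over. Pictures are saved under pics/ and viewed, and the job is handed in when it is done.

Besides the shell and the picture viewer there is one more tool, called after "Call:" in YAML: its name, and indented under it one key for each argument. send_rows: Moves the arm, as the interface text tells. Its arguments: {"type":"object","properties":{"series":{"type":"array"},"fingers":{"type":"number"},"grip_force":{"type":"number"}},"required":["series"]}

```bash
mkdir -p pics; ls
python3 - <<'E'
from bench import r, grab_frame
import cv2
o=r.get_obs()
for k,v in o.items(): print(k,v)
for n in("scene","top"):
    f=grab_frame(n); cv2.imwrite(f"pics/{n}0.png",f["frame"][:,:,::-1])
    print(n,{k:v for k,v in f.items() if k!="frame"})
E
```

```text
pics
clock 0.0
joints [-1.40710602  0.47777209  0.0223557   1.55647154 -0.01152588  1.10930412
 -0.08307278]
qvel [-0.00095235 -0.00111803  0.00095665  0.00025199  0.00029787  0.00012648
 -0.00205883]
tau [-1.15136675e-05 -5.96422112e+01  1.60758309e+00 -2.81201541e+01
  1.23773224e-02  9.23573185e-03  1.35836976e-05]
tcp_pos [0.18106376 0.64963558 0.23033632]
orientation [ 2.50093942e+00  1.89930976e+00 -2.16619066e-03]
contact_force [-0.45178741 -0.95110821  0.16124471]
moment [-0.01406904 -0.0190071  -0.0445733 ]
grip_width 0.08541651171868134
scene {'fx': 503.36419973631547, 'fy': 503.36419973631547, 'cx': 270.48912165383217, 'cy': 213.73261946840762, 'origin': array([-0.2045097 , -0.42370456,  1.06147267]), 'rotation': array([-2.16520774,  1.22397226, -0.46876924])}
top {'fx': 400.73110247785837, 'fy': 400.73110247785837, 'cx': 285.5947646169268, 'cy': 214.21721577636117, 'origin': array([0.41405023, 0.02702131, 1.15493536]), 'rotation': array([-2.18470808,  2.14650533, -0.182023  ])}
```

View pics/scene0.png

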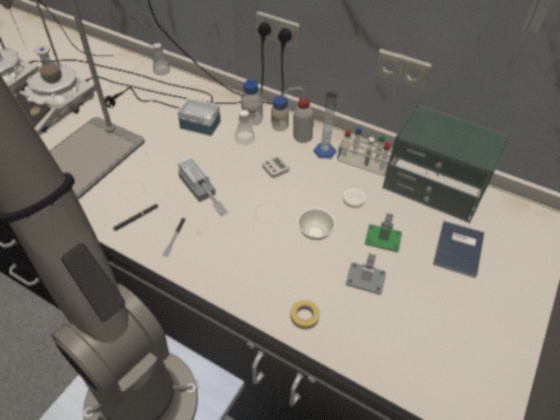

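View pics/top0.png

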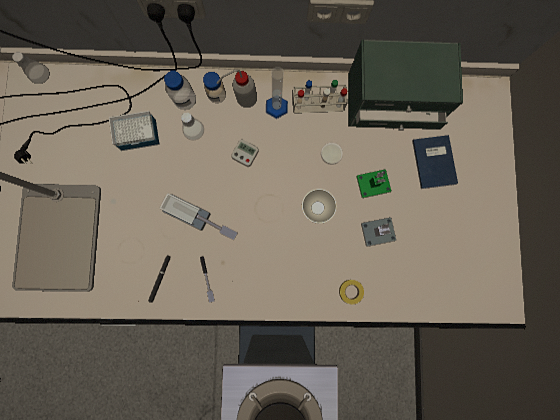

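```bash
cat > h.py <<'E'
import numpy as np, cv2, os
from scipy.spatial.transform import Rotation as R
from bench import r, grab_frame
def cam(n): 
    f=grab_frame(n); f["R"]=R.from_rotvec(f["rotation"]).as_matrix(); return f
def proj(f,P):
    c=(np.atleast_2d(P)-f["origin"])@f["R"]
    return np.c_[f["fx"]*c[:,0]/c[:,2]+f["cx"], f["fy"]*c[:,1]/c[:,2]+f["cy"]]
def ray(f,uv):
    uv=np.atleast_2d(uv).astype(float)
    d=np.c_[(uv[:,0]-f["cx"])/f["fx"],(uv[:,1]-f["cy"])/f["fy"],np.ones(len(uv))]@f["R"].T
    return d/np.linalg.norm(d,axis=1)[:,None]
def onz(f,uv,z):
    d=ray(f,uv); return f["origin"]+d*((z-f["origin"][2])/d[:,2])[:,None]
def tri(f,a,g,b):
    d1=ray(f,a)[0];d2=ray(g,b)[0];w=g["origin"]-f["origin"]
    s=np.linalg.lstsq(np.c_[d1,-d2],w,rcond=None)[0]
    p=f["origin"]+s[0]*d1;q=g["origin"]+s[1]*d2
    return (p+q)/2,np.linalg.norm(p-q)
def crop(f,name,c,hw,k):
    u,v=c;w,h=hw;im=f["frame"][max(0,v-h):v+h,max(0,u-w):u+w,::-1]
    cv2.imwrite(f"pics/{name}.png",cv2.resize(im,None,fx=k,fy=k,interpolation=cv2.INTER_CUBIC))
def obs():
    o=r.get_obs(); print("t",o["clock"],"tcp",o["tcp_pos"].round(4),"F",o["contact_force"].round(1),"w",round(o["grip_width"],4),"q",np.round(o["joints"],2)); print(R.from_rotvec(o["orientation"]).as_matrix().round(3)); return o
E
python3 - <<'E'
from h import *
S=cam("scene");T=cam("top")
print(proj(S,[[.181,.65,.23],[0,0,0],[0.5,0,0]]),proj(T,[[.181,.65,.23],[0,0,0],[.5,0,0]]))
obs()
for n,uv in dict(tip=(237,235),mouth=(208,212),sm=(210,300),dish=(319,206),clip=(383,231),green=(375,181),tape=(351,292),hood=(165,200),timer=(245,152),petri=(331,153),marker=(160,278)).items(): print(n,onz(T,uv,0.03)[0].round(3))
crop(S,"s_cov",(205,190),(45,35),8);crop(T,"t_cov",(205,217),(50,35),8)
crop(S,"s_clip",(375,262),(45,40),8);crop(T,"t_clip",(378,218),(45,45),6)
E
```

```text
[[-37.58538501 159.67207858]
 [141.62263172 401.45869306]
 [264.94667956 240.50138117]] [[-18.56567642 373.34898196]
 [279.14068088 422.90990229]
 [282.18586101 238.98900614]]
t 0.2 tcp [0.1811 0.6499 0.2307] F [-0.  -0.2  0.1] w 0.0853 q [-1.41  0.48  0.02  1.56 -0.01  1.11 -0.08]
[[ 0.268  0.963 -0.   ]
 [ 0.963 -0.268 -0.001]
 [-0.001  0.    -1.   ]]
tip [0.507 0.128 0.03 ]
mouth [0.57  0.211 0.03 ]
sm [0.327 0.196 0.03 ]
dish [ 0.594 -0.103  0.03 ]
clip [ 0.526 -0.285  0.03 ]
green [ 0.67  -0.265  0.03 ]
tape [ 0.354 -0.193  0.03 ]
hood [0.602 0.333 0.03 ]
timer [0.747 0.112 0.03 ]
petri [ 0.75  -0.137  0.03 ]
marker [0.385 0.335 0.03 ]
```

View pics/s_cov.png

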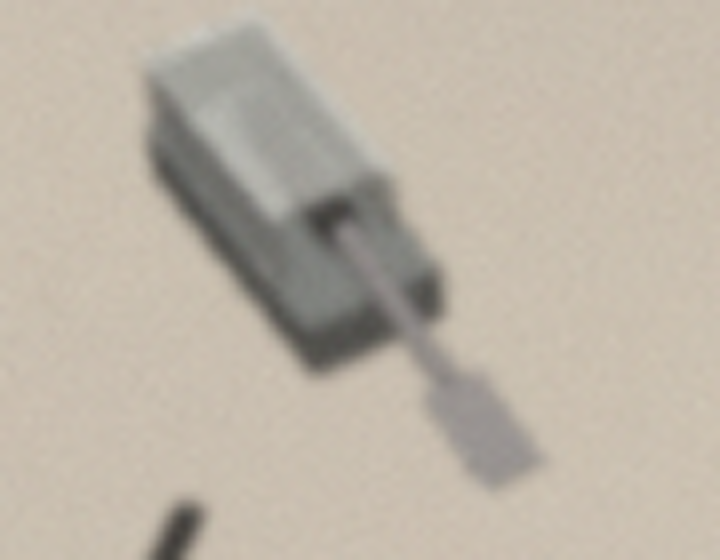

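View pics/t_cov.png

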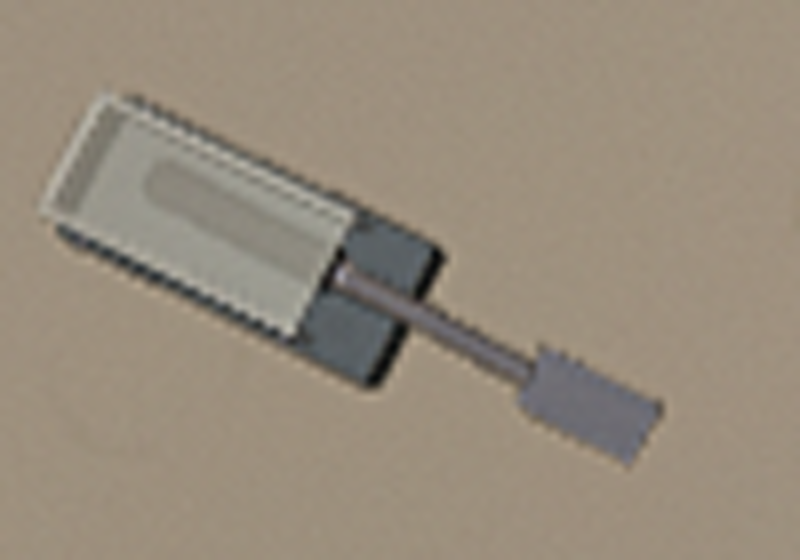

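View pics/s_clip.png

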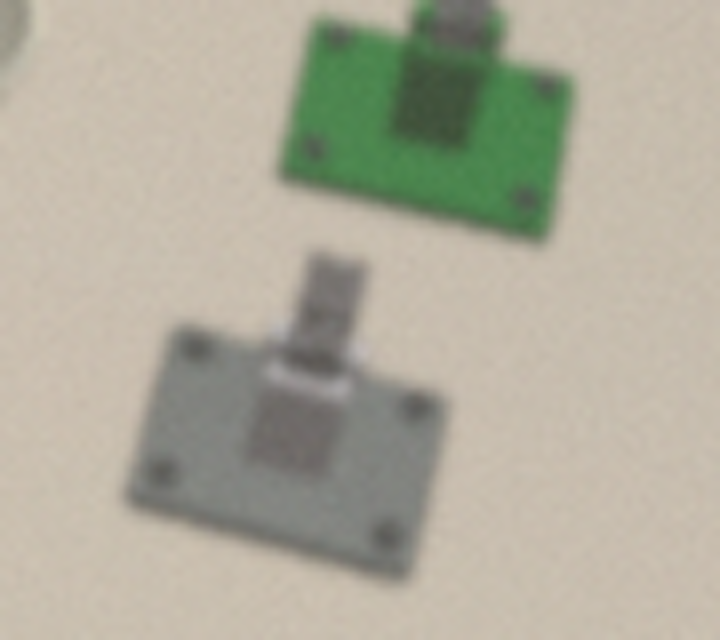

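View pics/t_clip.png

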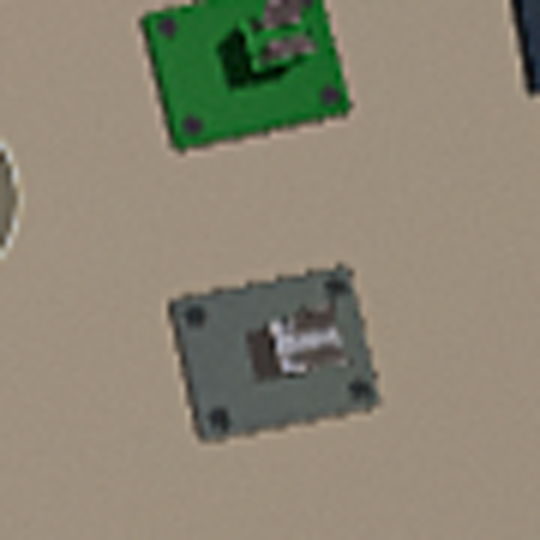

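Run:
```python
from h import *
S=cam("scene");T=cam("top")
K=6
def rects(f,name,c,hw,fn):
    u,v=c;w,h=hw;x0,y0=u-w,v-h
    im=cv2.resize(f["frame"][y0:y0+2*h,x0:x0+2*w],None,fx=K,fy=K,interpolation=cv2.INTER_CUBIC).astype(int)
    m=fn(im).astype(np.uint8)*255
    cs,_=cv2.findContours(m,cv2.RETR_EXTERNAL,cv2.CHAIN_APPROX_NONE)
    for k in cs:
        if cv2.contourArea(k)<800: continue
        b=cv2.boxPoints(cv2.minAreaRect(k)); M=cv2.moments(k)
        tr=lambda p:((np.array(p)+.5)/K-.5+[x0,y0]).round(2)
        print(name,"area",cv2.contourArea(k)/K/K,"box",tr(b).tolist(),"cen",tr([M['m10']/M['m00'],M['m01']/M['m00']]))
    cv2.imwrite(f"pics/m_{name}.png",np.hstack([im[:,:,::-1].astype(np.uint8),cv2.merge([m,m,m])]))
# tan background: R-B
tan=lambda t:(lambda im:(im[:,:,0]-im[:,:,2])<t)
print(T["frame"][236,230],T["frame"][250,230],T["frame"][222,203],S["frame"][210,221],S["frame"][215,235],S["frame"][180,205], S["frame"][290,370])
rects(T,"tblade",(205,217),(48,35),tan(12))
rects(S,"sblade",(205,190),(45,40),tan(15))
rects(T,"tbase",(380,231),(28,24),tan(12))
rects(S,"sbase",(366,272),(30,30),tan(15))
rects(T,"tdish",(319,206),(28,28),tan(15))
```

```text
[109 109 116] [157 143 125] [ 94 102 107] [154 149 145] [204 193 176] [117 117 113] [116 116 112]
tblade area 596.0972222222223 box [[161.28, 210.9], [169.86, 193.11], [239.9, 226.87], [231.33, 244.66]] cen [202.16 220.33]
sblade area 37.52777777777778 box [[175.82, 229.29], [181.55, 217.42], [184.93, 219.06], [179.2, 230.92]] cen [180.46 223.88]
sblade area 1066.3194444444446 box [[171.06, 166.97], [189.75, 152.11], [233.46, 207.09], [214.76, 221.95]] cen [198.08 181.89]
tbase area 709.0416666666666 box [[360.6, 222.75], [390.92, 216.41], [395.86, 240.01], [365.54, 246.36]] cen [378.27 231.4 ]
sbase area 958.4166666666666 box [[344.65, 284.66], [354.59, 248.98], [390.33, 258.93], [380.39, 294.62]] cen [366.2  276.12]
sbase area 186.5277777777778 box [[364.58, 241.58], [395.42, 241.58], [395.42, 251.25], [364.58, 251.25]] cen [383.23 245.01]
tdish area 121.90277777777777 box [[309.22, 211.29], [313.48, 199.38], [325.43, 203.65], [321.18, 215.56]] cen [317.43 207.41]
```

Run:
```python
import cv2,numpy as np
a=[cv2.imread(f"pics/m_{n}.png") for n in("tblade","sblade","tbase","sbase")]
a=[cv2.resize(x,(800,int(x.shape[0]*800/x.shape[1])))for x in a]
a=[cv2.resize(x,(400,300)) for x in a]
cv2.imwrite("pics/mm.png",np.vstack([np.hstack(a[:2]),np.hstack(a[2:])]))
```

```text
(no output)
```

View pics/mm.png

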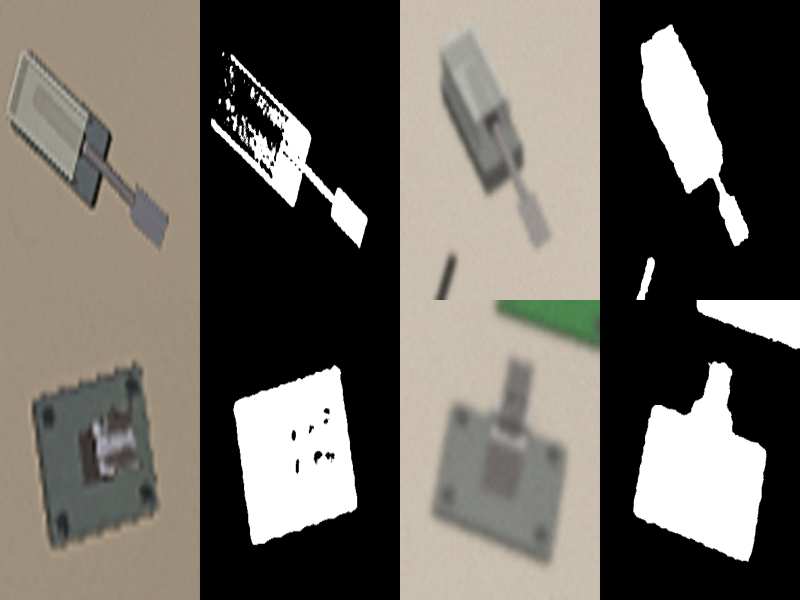

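Run:
```python
from h import *
S=cam("scene");T=cam("top")
K=8
def blade(f,c,hw,t,keep):
    u,v=c;w,h=hw;x0,y0=u-w,v-h
    im=cv2.resize(f["frame"][y0:y0+2*h,x0:x0+2*w],None,fx=K,fy=K,interpolation=cv2.INTER_CUBIC).astype(int)
    m=((im[:,:,0]-im[:,:,2])<t).astype(np.uint8)
    yy,xx=np.mgrid[:m.shape[0],:m.shape[1]]; X=(xx+.5)/K-.5+x0;Y=(yy+.5)/K-.5+y0
    m&=keep(X,Y).astype(np.uint8)
    n,l,st,ce=cv2.connectedComponentsWithStats(m); i=1+st[1:,4].argmax(); m=l==i
    return np.c_[X[m],Y[m]]
def ax(p):
    c=p.mean(0); w,V=np.linalg.eigh(np.cov((p-c).T)); return c,V[:,1]
bt=blade(T,(205,217),(48,35),16,lambda X,Y:X+0.5*Y*0>222.5)
bs=blade(S,(205,190),(45,40),24,lambda X,Y:Y>203.5)
# work in the plane z=.035 for top
for z in(.03,.035,.04):
  for n,f,b in(("T",T,bt),("S",S,bs)):
    P=onz(f,b,z)[:,:2]
    hull=P.astype(np.float32)*1000
    rc=cv2.minAreaRect(hull); bx=cv2.boxPoints(rc)
    print(z,n,"cen",P.mean(0).round(4),"rect",np.round(rc[0],1),np.round(rc[1],1),round(rc[2],1))
def base(f,c,hw,t):
    return blade(f,c,hw,t,lambda X,Y:X>0)
b=base(T,(380,231),(28,20),16)
P=onz(T,b,.010)[:,:2]*1000
rc=cv2.minAreaRect(P.astype(np.float32));print("base T z10",rc)
b=blade(S,(366,275),(30,25),24,lambda X,Y:Y>258)
P=onz(S,b,.010)[:,:2]*1000
rc=cv2.minAreaRect(P.astype(np.float32));print("base S z10",rc,cv2.boxPoints(rc))
# cover plinth top
for n,f,(a,bb) in(("T",T,((211.5,213),(211.5,213))),):
  pass
crop(T,"t_clip2",(382,231),(22,18),18);crop(S,"s_clip2",(370,265),(20,20),18)
```

```text
0.03 T cen [0.5136 0.1503] rect [514.  152.6] [46.6 24. ] 63.4
0.03 S cen [0.5083 0.1481] rect [510.7 150.4] [58.5 35.4] 60.0
0.035 T cen [0.5131 0.1498] rect [513.6 152.1] [46.4 23.9] 63.4
0.035 S cen [0.5049 0.1453] rect [507.2 147.6] [58.2 35.2] 60.0
0.04 T cen [0.5127 0.1492] rect [513.1 151.5] [46.2 23.8] 63.4
0.04 S cen [0.5014 0.1425] rect [503.8 144.8] [57.9 35.1] 60.0
base T z10 ((526.3363647460938, -277.23052978515625), (70.38517761230469, 91.16441345214844), 12.137911796569824)
base S z10 ((537.0680541992188, -277.81878662109375), (110.12569427490234, 100.16244506835938), 11.491801261901855) [[ 473.1315  -239.71158]
 [ 493.08658 -337.8661 ]
 [ 601.00464 -315.926  ]
 [ 581.04956 -217.77148]]
```

View pics/t_clip2.png

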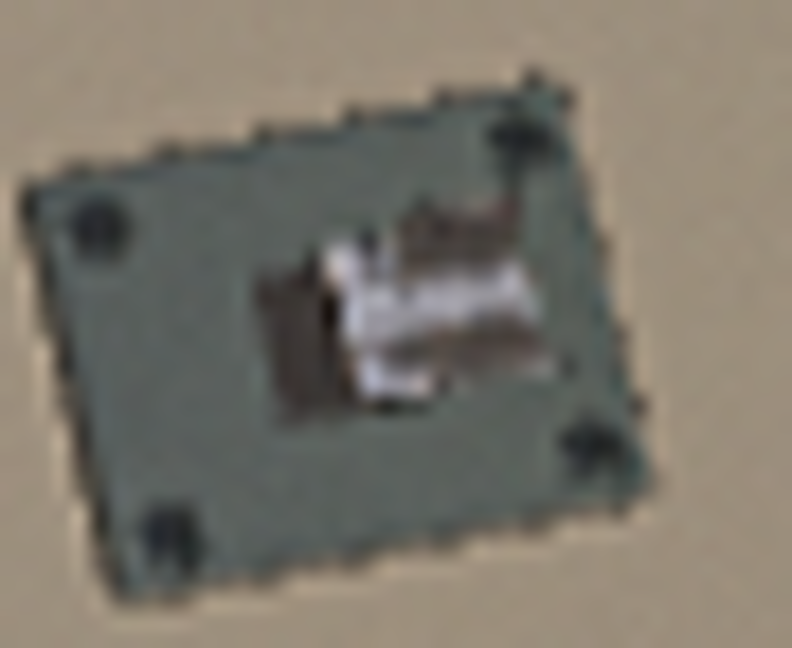

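View pics/s_clip2.png

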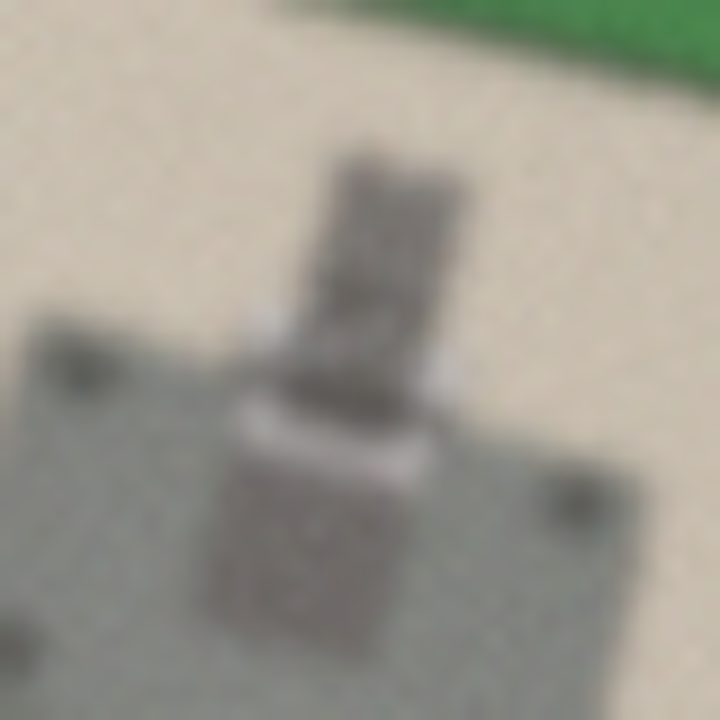

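Run:
```python
from h import *
S=cam("scene");T=cam("top")
tip=proj(T,[[.5032,.1314,.035]])[0]; print("tip T",tip, tri(T,tip,S,(224.7,214.0)))
print("junction",tri(T,(155+528/8,182+372/8),S,(160+437/8,155+383/8)))
print("mouth/emerge",tri(T,(155+343/8,182+276/8),S,(160+337/8,155+225/8)))
# hood top back corners etc
d=np.array([.448,.894,0]); 
for s in(0,47,100): print(s,proj(S,[np.array([.5032,.1314,.035])+d*s/1000]))
# overlay
c=np.array([.5263,-.2772,0]);a=np.radians(102.1);x=np.array([np.cos(a),np.sin(a),0]);y=np.array([-x[1],x[0],0]);z=np.array([0,0,1])
def ov(f,name,ctr,hw,K,pts):
    u,v=ctr;w,h=hw
    im=cv2.resize(f["frame"][v-h:v+h,u-w:u+w,::-1],None,fx=K,fy=K,interpolation=cv2.INTER_CUBIC)
    for p,col in pts:
        q=(proj(f,p)[0]-[u-w,v-h]+.5)*K-.5; cv2.circle(im,tuple(int(i) for i in q),4,col,-1)
    cv2.imwrite(f"pics/{name}.png",im)
pts=[(c+x*.045*i+y*.035*j+z*.01,(0,0,255)) for i in(-1,1) for j in(-1,1)]
pts+=[(c+x*.009*i+y*.006*j+z*.09,(0,255,255)) for i in(-1,1) for j in(-1,1)]
pts+=[(c+x*.015*i+z*.065,(255,0,0)) for i in(-1,1)]
ov(T,"ovT",(382,231),(22,18),18,pts);ov(S,"ovS",(368,268),(26,26),14,pts)
print(onz(T,[(315,207)],.0))
```

```text
tip T [235.43182841 236.07595435] (array([0.50456921, 0.13174255, 0.02401119]), np.float64(0.0016834808783633586))
junction (array([0.52343101, 0.17478065, 0.02660132]), np.float64(0.0035736551181256657))
mouth/emerge (array([0.55404425, 0.2375153 , 0.04424223]), np.float64(0.003290618374994296))
0 [[223.97110662 211.73399616]]
47 [[215.63494857 200.80682703]]
100 [[206.59780153 188.96079033]]
[[ 0.59533595 -0.0944335   0.        ]]
```

View pics/ovT.png

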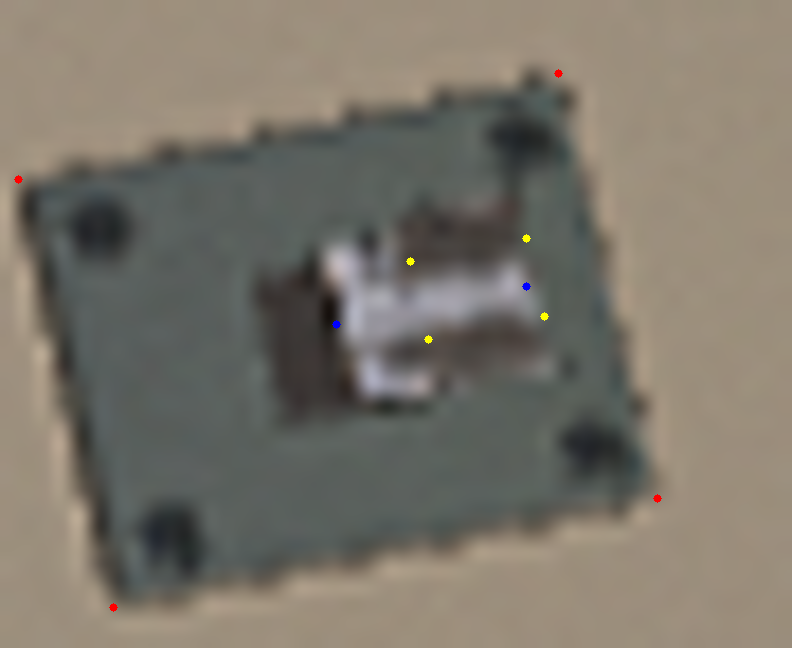

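View pics/ovS.png

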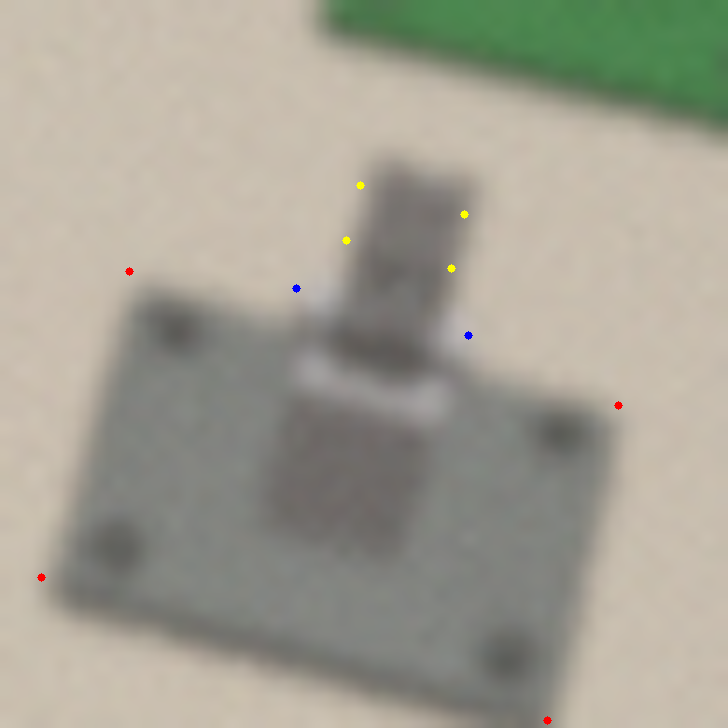

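Candidates for the sampler, in top-camera pixels: the spatula in the cover, from (198,216) to (236,236), and a loose, smaller spatula from (203,258) to (210,300). The first is meant: it is larger, its handle is under the hood, and its blade measures 46×24 mm. The crop above confirms it. The clip meant is the grey one at (383,231), not the green one at (375,183).

The scene camera shows a bias of about 1 px, seen at the base corners. After that correction the sampler stands about 30–35 mm high.

```bash
cat > plan.py <<'E'
from h import *
from scipy.spatial.transform import Slerp
import json
def down(h,pitch=0,pd=None):
    # tool z down, x at heading h deg
    a=np.radians(h);x=np.array([np.cos(a),np.sin(a),0]);z=np.array([0,0,-1.]);return np.c_[x,np.cross(z,x),z]
def rows(p0,R0,p1,R1,n,nd=3):
    """straight line p0->p1, slerp; rounded rows, accumulating the rounded pose"""
    sl=Slerp([0,1],R.from_matrix([R0,R1])); p=np.array(p0,float);Q=np.array(R0,float);out=[]
    for i in range(1,n+1):
        t=i/n; pt=p0+(np.array(p1)-p0)*t; s=np.round(Q.T@(pt-p),nd)
        w=np.round(R.from_matrix(Q.T@sl(t).as_matrix()).as_rotvec()/np.radians(5),2)
        w=np.clip(w,-1,1)
        p=p+Q@s; Q=Q@R.from_rotvec(w*np.radians(5)).as_matrix(); out.append([s.tolist(),w.tolist()])
    print(json.dumps(out)); print("ends",p.round(4),"rot err deg",np.degrees(R.from_matrix(Q.T@R1).magnitude()).round(2))
    return p,Q
def here():
    o=r.get_obs(); return o["tcp_pos"],R.from_rotvec(o["orientation"]).as_matrix()
E
python3 - <<'E'
from plan import *
p,Q=here()
rows(p,Q,np.array([.533,.190,.12]),down(-26.6),20)
E
```

```text
[[[-0.017, 0.023, 0.006], [0.0, -0.0, 1.0]], [[-0.016, 0.025, 0.005], [0.0, -0.0, 1.0]], [[-0.013, 0.025, 0.006], [0.0, -0.0, 1.0]], [[-0.011, 0.027, 0.005], [0.0, -0.0, 1.0]], [[-0.008, 0.028, 0.006], [0.0, -0.0, 1.0]], [[-0.006, 0.028, 0.005], [0.0, -0.0, 1.0]], [[-0.004, 0.029, 0.006], [-0.0, -0.0, 1.0]], [[-0.001, 0.029, 0.006], [-0.0, -0.0, 1.0]], [[0.002, 0.029, 0.005], [-0.0, -0.0, 1.0]], [[0.004, 0.029, 0.006], [-0.0, -0.0, 1.0]], [[0.006, 0.028, 0.005], [-0.0, -0.0, 1.0]], [[0.009, 0.027, 0.006], [-0.0, -0.0, 1.0]], [[0.011, 0.027, 0.005], [-0.0, -0.0, 1.0]], [[0.014, 0.026, 0.006], [-0.0, -0.0, 1.0]], [[0.016, 0.024, 0.005], [-0.0, -0.0, 1.0]], [[0.018, 0.023, 0.006], [-0.0, -0.0, 1.0]], [[0.019, 0.021, 0.006], [-0.0, -0.0, 1.0]], [[0.022, 0.019, 0.005], [-0.0, -0.0, 1.0]], [[0.023, 0.018, 0.006], [-0.0, -0.0, 1.0]], [[0.024, 0.015, 0.005], [-0.0, -0.0, 1.0]]]
ends [0.5326 0.1904 0.1203] rot err deg 1.03
```

Call:
send_rows:
  series:
    - [[-0.017, 0.023, 0.006], [0, 0, 1]]
    - [[-0.016, 0.025, 0.005], [0, 0, 1]]
    - [[-0.013, 0.025, 0.006], [0, 0, 1]]
    - [[-0.011, 0.027, 0.005], [0, 0, 1]]
    - [[-0.008, 0.028, 0.006], [0, 0, 1]]
    - [[-0.006, 0.028, 0.005], [0, 0, 1]]
    - [[-0.004, 0.029, 0.006], [0, 0, 1]]
    - [[-0.001, 0.029, 0.006], [0, 0, 1]]
    - [[0.002, 0.029, 0.005], [0, 0, 1]]
    - [[0.004, 0.029, 0.006], [0, 0, 1]]
    - [[0.006, 0.028, 0.005], [0, 0, 1]]
    - [[0.009, 0.027, 0.006], [0, 0, 1]]
    - [[0.011, 0.027, 0.005], [0, 0, 1]]
    - [[0.014, 0.026, 0.006], [0, 0, 1]]
    - [[0.016, 0.024, 0.005], [0, 0, 1]]
    - [[0.018, 0.023, 0.006], [0, 0, 1]]
    - [[0.019, 0.021, 0.006], [0, 0, 1]]
    - [[0.022, 0.019, 0.005], [0, 0, 1]]
    - [[0.023, 0.018, 0.006], [0, 0, 1]]
    - [[0.024, 0.015, 0.005], [0, 0, 1]]
  fingers: 0
  grip_force: 100

```text
clock: 3.0
tcp_pos: [0.5336, 0.1888, 0.1198]
orientation: [3.061, -0.704, -0.0]
contact_force: [0.3, 0.7, -0.5]
grip_width: 0.0854
```

Run:
```python
from plan import *
obs();p,Q=here()
T=cam("top");S=cam("scene")
crop(T,"t1",(215,215),(60,50),6); crop(S,"s1",(215,190),(60,50),6)
print("tcp px",proj(T,p),proj(S,p),"grasp axis px",proj(T,[.5328,.1904,.035]))
rows(p,Q,np.array([.5328,.1904,.016]),down(-26.6),4)
```

```text
t 3.0 tcp [0.5336 0.1888 0.1198] F [ 0.3  0.7 -0.5] w 0.0854 q [-0.84  0.47  0.5   1.95 -0.31  0.8  -0.61]
[[ 0.9   -0.437 -0.   ]
 [-0.437 -0.9   -0.   ]
 [ 0.     0.    -1.   ]]
tcp px [[210.58275354 221.2965553 ]] [[210.58739234 174.76162321]] grasp axis px [[214.60058212 225.12651446]]
[[[-0.0, -0.0, 0.026], [0.0, -0.0, 0.03]], [[-0.001, -0.001, 0.026], [0.0, -0.0, 0.04]], [[-0.0, 0.0, 0.026], [0.0, -0.0, 0.03]], [[-0.0, -0.0, 0.026], [0.0, -0.0, 0.04]]]
ends [0.5331 0.1901 0.0158] rot err deg 0.01
```

View pics/t1.png

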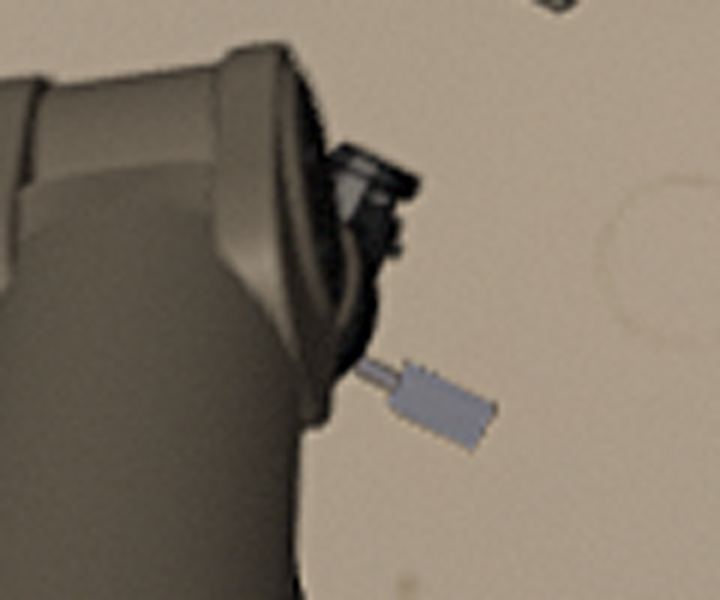

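View pics/s1.png

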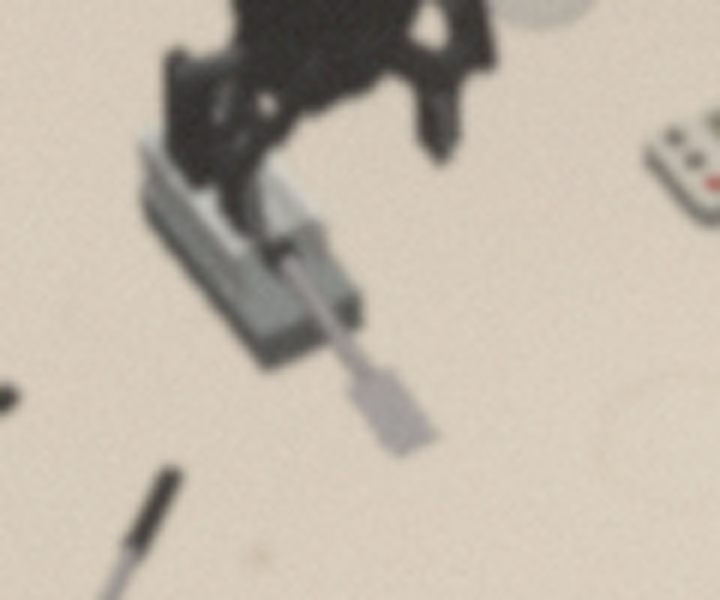

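Call:
send_rows:
  series:
    - [[0, 0, 0.026], [0, 0, 0]]
    - [[-0.001, -0.001, 0.026], [0, 0, 0.1]]
    - [[0, 0, 0.026], [0, 0, 0]]
    - [[0, 0, 0.026], [0, 0, 0]]
    - [[0, 0, 0], [0, 0, 0]]

```text
clock: 3.72
tcp_pos: [0.5306, 0.1913, 0.0146]
orientation: [3.058, -0.709, -0.005]
contact_force: [-0.3, -0.3, 0.3]
grip_width: 0.0854
```

Run:
```python
from plan import *
obs()
S=cam("scene")
crop(S,"s2",(215,190),(60,50),6)
```

```text
t 3.725 tcp [0.5306 0.1913 0.0146] F [-0.3 -0.3  0.3] w 0.0854 q [-0.76  0.63  0.4   1.99 -0.42  0.6  -0.54]
[[ 0.898 -0.44  -0.004]
 [-0.44  -0.898 -0.001]
 [-0.003  0.003 -1.   ]]
```

View pics/s2.png

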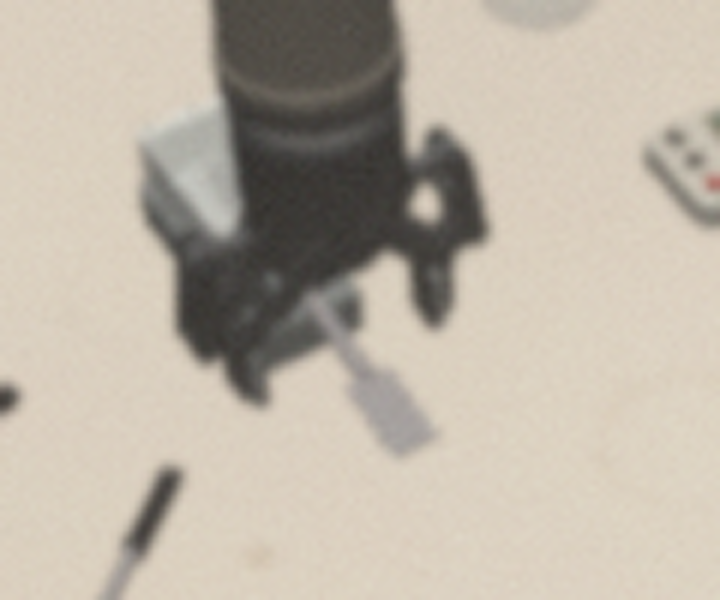

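Call:
send_rows:
  series:
    - [[0, 0, 0], [0, 0, 0]]
    - [[0, 0, 0], [0, 0, 0]]
    - [[0, 0, 0], [0, 0, 0]]
    - [[0, 0, 0], [0, 0, 0]]
    - [[0, 0, 0], [0, 0, 0]]
    - [[0, 0, 0], [0, 0, 0]]
  fingers: 255
  grip_force: 100

```text
clock: 4.53
tcp_pos: [0.5322, 0.1919, 0.0165]
orientation: [-3.06, 0.708, -0.0]
contact_force: [-0.3, 0.5, 2.4]
grip_width: 0.0062
```

Run:
```python
from plan import *
obs()
p,Q=here()
S=cam("scene")
crop(S,"s3",(215,190),(60,50),6)
d=np.array([-.448,-.894,0]);rows(p,Q,p+d*.11+[0,0,.001],Q,8)
```

```text
t 4.525 tcp [0.5322 0.1919 0.0165] F [-0.3  0.5  2.4] w 0.0062 q [-0.76  0.63  0.4   1.99 -0.42  0.6  -0.54]
[[ 0.898 -0.439  0.   ]
 [-0.439 -0.898  0.   ]
 [-0.    -0.    -1.   ]]
[[[-0.0, 0.014, -0.0], [0.0, 0.0, 0.0]], [[-0.0, 0.013, -0.0], [0.0, 0.0, 0.0]], [[-0.0, 0.014, -0.0], [0.0, 0.0, 0.0]], [[-0.001, 0.014, -0.001], [0.0, 0.0, 0.0]], [[0.0, 0.014, 0.0], [0.0, 0.0, 0.0]], [[0.0, 0.013, 0.0], [0.0, 0.0, 0.0]], [[0.0, 0.014, 0.0], [0.0, 0.0, 0.0]], [[-0.0, 0.014, -0.0], [0.0, 0.0, 0.0]]]
ends [0.4829 0.0935 0.0174] rot err deg 0.0
```

View pics/s3.png

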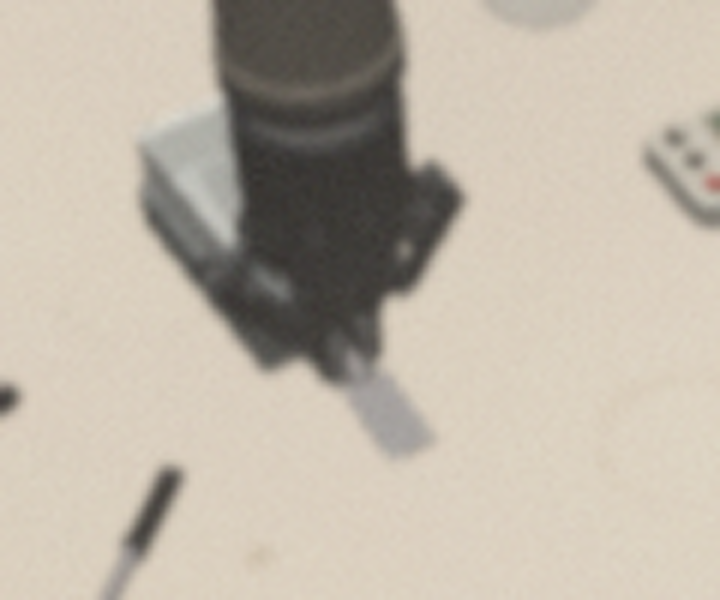

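Call:
send_rows:
  series:
    - [[0, 0, 0], [0, 0, 0]]
    - [[0, 0.006, 0], [0, 0, 0]]
    - [[0, 0.012, 0], [0, 0, 0]]

```text
clock: 4.95
tcp_pos: [0.5243, 0.1755, 0.0163]
orientation: [-3.06, 0.708, -0.001]
contact_force: [0.0, 0.9, 0.7]
grip_width: 0.0063
```

Run:
```python
from plan import *
obs()
S=cam("scene")
crop(S,"s4",(215,190),(60,50),6)
```

```text
t 4.95 tcp [0.5243 0.1755 0.0163] F [0.  0.9 0.7] w 0.0063 q [-0.74  0.61  0.4   2.02 -0.42  0.59 -0.51]
[[ 0.899 -0.439  0.001]
 [-0.439 -0.899  0.   ]
 [ 0.001 -0.001 -1.   ]]
```

View pics/s4.png

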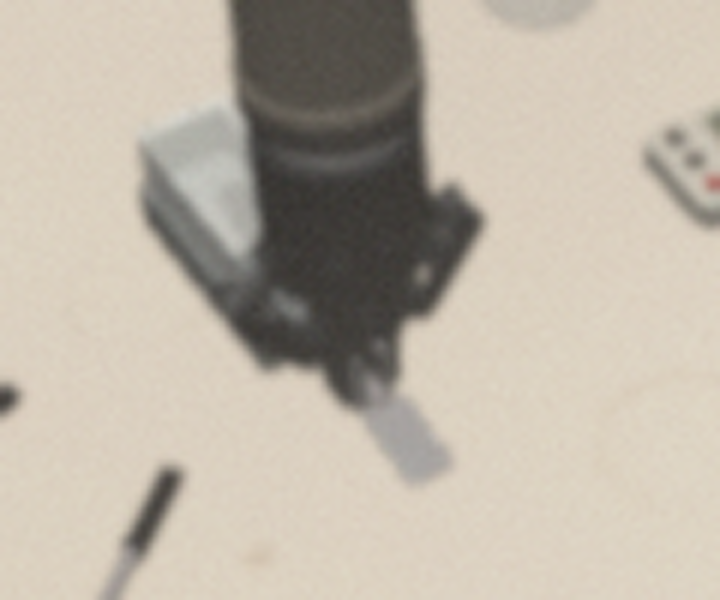

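Call:
send_rows:
  series:
    - [[0, 0.014, -0.001], [0, 0, 0]]
    - [[0, 0.014, 0], [0, 0, 0]]
    - [[0, 0.014, 0], [0, 0, 0]]
    - [[0, 0.014, 0], [0, 0, 0]]
    - [[0, 0.014, 0], [0, 0, 0]]
    - [[0, 0.014, 0], [0, 0, 0]]
    - [[0, 0.014, 0], [0, 0, 0]]
    - [[0, 0.01, 0], [0, 0, 0]]
    - [[0, 0, -0.03], [0, 0, 0]]
    - [[0, 0, -0.05], [0, 0, 0]]
    - [[0, 0, -0.05], [0, 0, 0]]

```text
clock: 6.38
tcp_pos: [0.4764, 0.0782, 0.1485]
orientation: [3.06, -0.709, -0.001]
contact_force: [0.7, 0.6, -0.1]
grip_width: 0.0064
```

Run:
```python
from plan import *
obs();p,Q=here()
S=cam("scene");T=cam("top")
crop(S,"s5",(225,190),(66,50),6);crop(T,"t5",(240,220),(66,50),6)
print(proj(T,p-[0,0,-.019]),proj(S,p-[0,0,-.019]))
```

```text
t 6.375 tcp [0.4764 0.0782 0.1485] F [ 0.7  0.6 -0.1] w 0.0064 q [-0.76  0.3   0.56  2.11 -0.22  0.79 -0.52]
[[ 0.898 -0.44  -0.001]
 [-0.44  -0.898 -0.   ]
 [-0.     0.001 -1.   ]]
[[251.87809187 242.99504269]] [[232.62749528 191.70053533]]
```

View pics/s5.png

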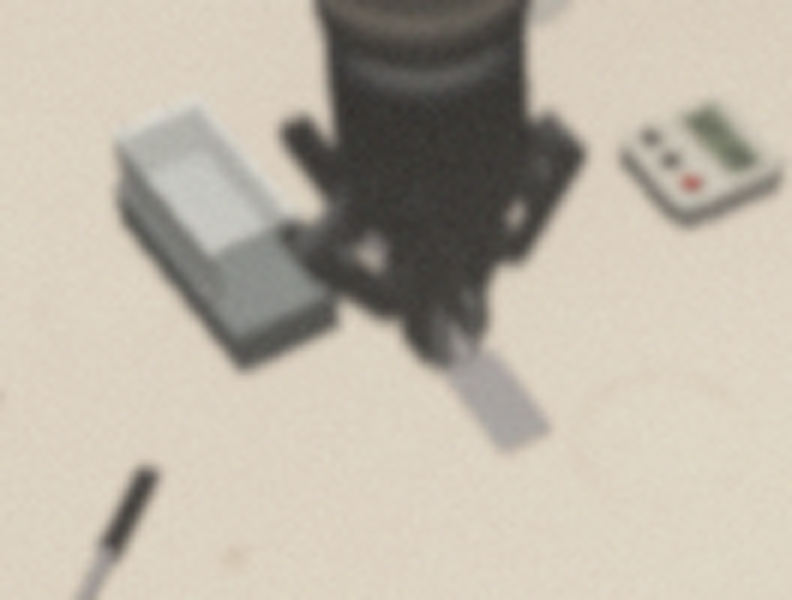

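View pics/t5.png

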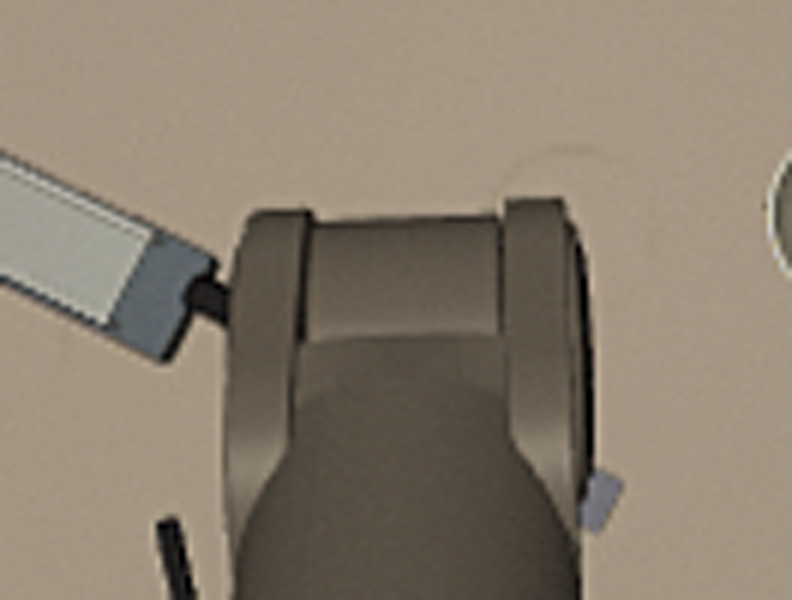

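Run:
```python
from plan import *
obs();p,Q=here()
S=cam("scene");T=cam("top")
g=p+[0,0,.019]; d=Q@[0,1,0]
for L in(.06,.066,.072): print(L,proj(T,g+d*L),proj(S,g+d*L))
print(tri(T,(276,251.2),S,(247.3-.5,213.3-1.2)))
# handle seg top edge
print(onz(T,(174+207/6,170+300/6),.1675), "own", [ (g-d*l).round(4).tolist() for l in (.054,.129)])
```

```text
t 6.475 tcp [0.4799 0.0789 0.1518] F [ 0.7 -0.1 -1.2] w 0.0063 q [-0.76  0.29  0.56  2.11 -0.22  0.78 -0.52]
[[ 0.898 -0.44   0.008]
 [-0.44  -0.898  0.004]
 [ 0.006 -0.007 -1.   ]]
0.06 [[273.34776484 252.64585742]] [[245.93528106 205.37124282]]
0.066 [[275.52997553 253.76621702]] [[247.25394565 206.97872572]]
0.072 [[277.71286397 254.88692458]] [[248.57977729 208.59494541]]
(array([0.45621219, 0.02111856, 0.14616019]), np.float64(0.006674834221417398))
[[0.53117915 0.18654061 0.1675    ]] own [[0.5036, 0.1274, 0.1711], [0.5366, 0.1948, 0.1716]]
```

Run:
```python
from plan import *
S=cam("scene");T=cam("top");obs();p,Q=here()
g=p+[0,0,.019]; d=Q@[0,1,0]
def ov(f,name,ctr,hw,K,pts):
    u,v=ctr;w,h=hw
    im=cv2.resize(f["frame"][v-h:v+h,u-w:u+w,::-1],None,fx=K,fy=K,interpolation=cv2.INTER_CUBIC)
    for P,col in pts:
        q=(proj(f,P)[0]-[u-w,v-h]+.5)*K-.5; cv2.circle(im,tuple(int(i) for i in q),3,col,-1)
    return im
pts=[(g+d*.066,(0,0,255)),(g+d*.019,(0,255,0)),(g-d*.054,(255,0,0)),(g-d*.129,(255,255,0))]
a=ov(T,"",(245,225),(40,40),8,pts)
b=ov(S,"",(240,200),(40,40),8,pts)
cv2.imwrite("pics/ov6.png",cv2.resize(np.hstack([a,b]),(800,400)))
```

```text
t 6.675 tcp [0.4758 0.0785 0.1464] F [-0.3 -0.4 -1.1] w 0.0065 q [-0.76  0.3   0.56  2.12 -0.23  0.78 -0.52]
[[ 0.898 -0.439 -0.002]
 [-0.439 -0.898 -0.   ]
 [-0.001  0.001 -1.   ]]
```

View pics/ov6.png

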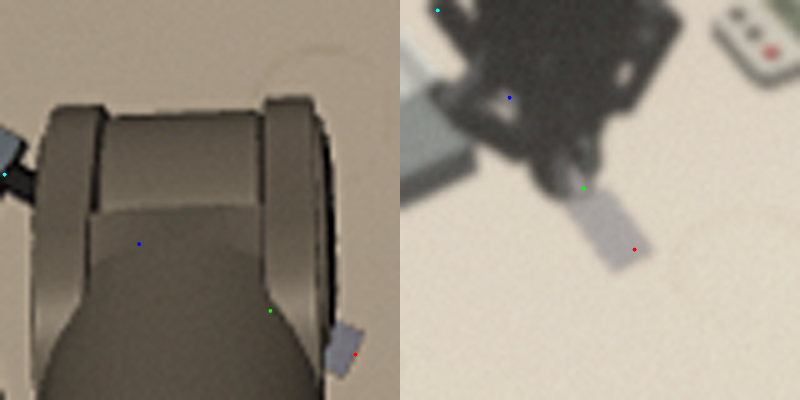

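Run:
```python
from plan import *
obs();p,Q=here()
rows(p,Q,np.array([.5334,-.3105,.14]),down(12.1),11)
```

```text
t 6.675 tcp [0.4758 0.0785 0.1464] F [-0.3 -0.4 -1.1] w 0.0065 q [-0.76  0.3   0.56  2.12 -0.23  0.78 -0.52]
[[ 0.898 -0.439 -0.002]
 [-0.439 -0.898 -0.   ]
 [-0.001  0.001 -1.   ]]
[[[0.02, 0.029, 0.001], [0.0, 0.0, -0.69]], [[0.019, 0.031, 0.0], [0.0, 0.0, -0.7]], [[0.016, 0.032, 0.001], [0.0, 0.01, -0.69]], [[0.015, 0.032, 0.0], [0.0, -0.0, -0.69]], [[0.012, 0.034, 0.001], [0.0, -0.0, -0.7]], [[0.011, 0.034, 0.001], [0.0, 0.0, -0.69]], [[0.008, 0.035, 0.0], [0.0, 0.0, -0.7]], [[0.007, 0.035, 0.001], [0.0, 0.01, -0.69]], [[0.004, 0.035, 0.0], [0.01, -0.0, -0.69]], [[0.002, 0.036, 0.001], [-0.0, -0.0, -0.7]], [[-0.0, 0.036, 0.0], [-0.0, 0.0, -0.69]]]
ends [ 0.5337 -0.3106  0.1405] rot err deg 0.02
```

Call:
send_rows:
  series:
    - [[0.02, 0.029, 0.001], [0, 0, -0.7]]
    - [[0.019, 0.031, 0], [0, 0, -0.7]]
    - [[0.016, 0.032, 0.001], [0, 0, -0.7]]
    - [[0.015, 0.032, 0], [0, 0, -0.7]]
    - [[0.012, 0.034, 0], [0, 0, -0.7]]
    - [[0.011, 0.034, 0], [0, 0, -0.7]]
    - [[0.008, 0.035, 0], [0, 0, -0.7]]
    - [[0.007, 0.035, 0], [0, 0, -0.7]]
    - [[0.004, 0.035, 0], [0, 0, -0.7]]
    - [[0.002, 0.036, 0], [0, 0, -0.7]]
    - [[0, 0.036, 0], [0, 0, -0.7]]
    - [[0, 0, 0], [0, 0, 0]]
    - [[0, 0, 0], [0, 0, 0]]

```text
clock: 8.3
tcp_pos: [0.5348, -0.3093, 0.1436]
orientation: [-3.121, -0.339, 0.004]
contact_force: [0.7, 0.6, -1.2]
grip_width: 0.0064
```

Run:
```python
from plan import *
S=cam("scene");T=cam("top");obs();p,Q=here()
g=p+[0,0,.019]; d=Q@[0,1,0]
seat=np.array([.5263,-.2772,.07])
def ov(f,name,ctr,hw,K,pts):
    u,v=ctr;w,h=hw
    im=cv2.resize(f["frame"][v-h:v+h,u-w:u+w,::-1],None,fx=K,fy=K,interpolation=cv2.INTER_CUBIC)
    for P,col in pts:
        q=(proj(f,P)[0]-[u-w,v-h]+.5)*K-.5; cv2.circle(im,tuple(int(i) for i in q),3,col,-1)
    return im
pts=[(g+d*.066,(0,0,255)),(g+d*.019,(0,255,0)),(g-d*.054,(255,0,0)),(g-d*.129,(255,255,0)),(seat,(255,0,255))]
a=ov(T,"",(390,220),(50,50),8,pts)
b=ov(S,"",(370,240),(50,50),8,pts)
cv2.imwrite("pics/ov7.png",cv2.resize(np.hstack([a,b]),(800,400)))
rows(p,Q,np.array([.5334,-.3105,.11]),down(12.1),2)
```

```text
t 8.4 tcp [ 0.5354 -0.3086  0.1443] F [-0.8  0.4 -0.5] w 0.006 q [ 0.1   0.51  0.44  1.8  -0.27  0.9   0.88]
[[ 0.976  0.216 -0.002]
 [ 0.216 -0.976  0.002]
 [-0.001 -0.002 -1.   ]]
[[[-0.001, 0.001, 0.017], [-0.01, 0.01, 0.04]], [[-0.001, 0.0, 0.017], [-0.01, 0.0, 0.04]]]
ends [ 0.5336 -0.31    0.1103] rot err deg 0.02
```

View pics/ov7.png

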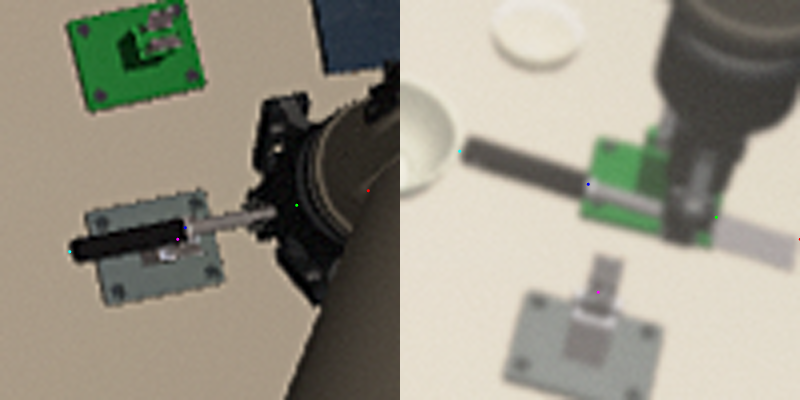

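Call:
send_rows:
  series:
    - [[-0.001, 0.001, 0.018], [0, 0, 0.1]]
    - [[-0.001, 0, 0.018], [0, 0, 0]]
    - [[0, 0, 0], [0, 0, 0]]
    - [[0, 0, 0], [0, 0, 0]]

```text
clock: 8.9
tcp_pos: [0.5338, -0.3118, 0.1091]
orientation: [-3.125, -0.326, 0.001]
contact_force: [0.3, -0.0, -0.1]
grip_width: 0.0064
```

```bash
cat >> h.py <<'E'
def ov(f,ctr,hw,K,pts):
    u,v=ctr;w,h=hw
    im=cv2.resize(f["frame"][v-h:v+h,u-w:u+w,::-1],None,fx=K,fy=K,interpolation=cv2.INTER_CUBIC)
    for P,col in pts:
        q=(proj(f,P)[0]-[u-w,v-h]+.5)*K-.5; cv2.circle(im,tuple(int(i) for i in q),3,col,-1)
    return im
def shot(name,g,d,tipL,ct,cs,hw=(36,36),extra=[]):
    S=cam("scene");T=cam("top")
    pts=[(g+d*tipL,(0,0,255)),(g+d*(tipL-.047),(0,255,0)),(g+d*(tipL-.12),(255,0,0)),(g+d*(tipL-.195),(255,255,0))]+extra
    cv2.imwrite(f"pics/{name}.png",cv2.resize(np.hstack([ov(T,ct,hw,8,pts),ov(S,cs,hw,8,pts)]),(800,400)))
E
python3 - <<'E'
from plan import *
obs();p,Q=here()
seat=np.array([.5263,-.2772,.07])
shot("ov8",p-Q[:,2]*.019,Q[:,1],.066,(380,225),(370,255),extra=[(seat,(255,0,255))])
obs()
E
```

```text
t 8.9 tcp [ 0.5338 -0.3118  0.1091] F [ 0.3 -0.  -0.1] w 0.0064 q [ 0.12  0.55  0.43  1.82 -0.3   0.83  0.9 ]
[[ 0.978  0.207 -0.   ]
 [ 0.207 -0.978 -0.   ]
 [-0.    -0.    -1.   ]]
t 9.0 tcp [ 0.5342 -0.312   0.1097] F [ 0.1  0.1 -0.5] w 0.0061 q [ 0.12  0.55  0.43  1.82 -0.3   0.83  0.9 ]
[[ 0.978  0.207  0.001]
 [ 0.207 -0.978 -0.   ]
 [ 0.001  0.001 -1.   ]]
```

View pics/ov8.png

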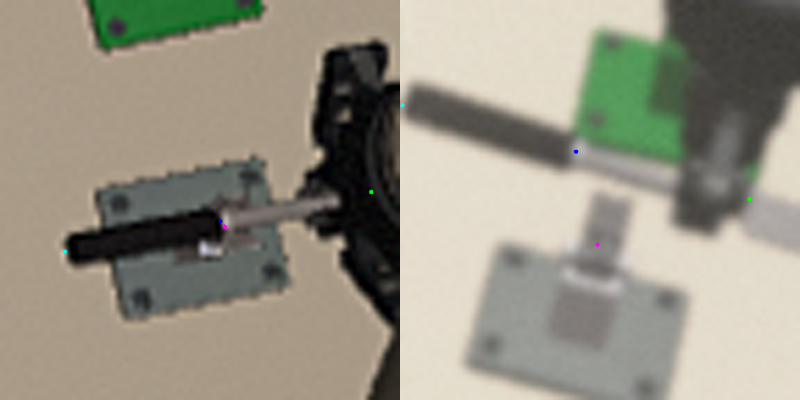

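Call:
send_rows:
  series:
    - [[0, -0.002, 0.012], [0, 0, 0]]
    - [[0, 0, 0.012], [0, 0, 0]]
    - [[0, 0, 0.006], [0, 0, 0]]
    - [[0, 0, 0.005], [0, 0, 0]]
    - [[0, 0, 0.005], [0, 0, 0]]
    - [[0, 0, 0], [0, 0, 0]]

```text
clock: 9.75
tcp_pos: [0.5333, -0.3097, 0.0689]
orientation: [-3.124, -0.326, 0.001]
contact_force: [-0.6, -0.1, -0.7]
grip_width: 0.0063
```

Run:
```python
from plan import *
obs();p,Q=here()
seat=np.array([.5263,-.2772,.07])
shot("ov9",p-Q[:,2]*.019,Q[:,1],.066,(380,225),(370,265),extra=[(seat,(255,0,255))])
```

```text
t 9.75 tcp [ 0.5333 -0.3097  0.0689] F [-0.6 -0.1 -0.7] w 0.0063 q [ 0.13  0.6   0.4   1.85 -0.33  0.76  0.92]
[[ 0.978  0.207 -0.001]
 [ 0.207 -0.978  0.   ]
 [-0.    -0.    -1.   ]]
```

View pics/ov9.png

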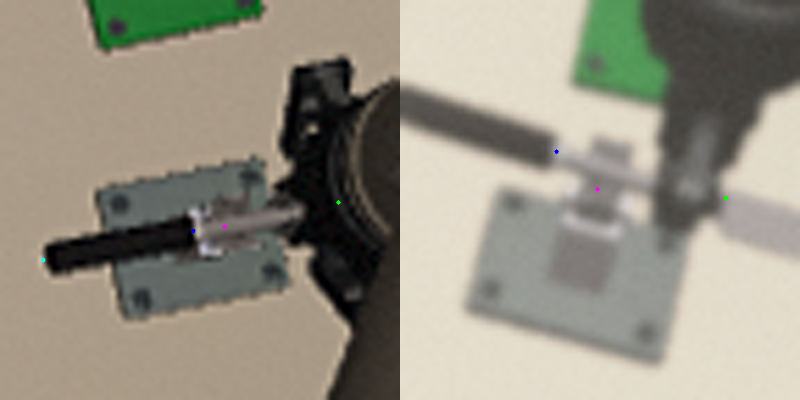

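Call:
send_rows:
  series:
    - [[0, 0, 0.004], [0, 0, 0]]
    - [[0, 0, 0.004], [0, 0, 0]]
    - [[0, 0, 0.004], [0, 0, 0]]
    - [[0, 0, 0.004], [0, 0, 0]]
    - [[0, 0, 0], [0, 0, 0]]

```text
clock: 10.48
tcp_pos: [0.5344, -0.3106, 0.0542]
orientation: [3.123, 0.326, 0.003]
contact_force: [-1.6, -0.2, 8.5]
grip_width: 0.0062
```

Run:
```python
from plan import *
o=obs();print(o["moment"]);p,Q=here()
seat=np.array([.5263,-.2772,.07])
shot("ov10",p-Q[:,2]*.019,Q[:,1],.066,(380,225),(370,265),extra=[(seat,(255,0,255))])
```

```text
t 10.475 tcp [ 0.5344 -0.3106  0.0542] F [-1.6 -0.2  8.5] w 0.0062 q [ 0.14  0.63  0.39  1.85 -0.34  0.73  0.93]
[[ 0.978  0.206  0.002]
 [ 0.206 -0.978 -0.001]
 [ 0.002  0.002 -1.   ]]
[ 0.02845972  0.15160171 -0.08365283]
```

View pics/ov10.png

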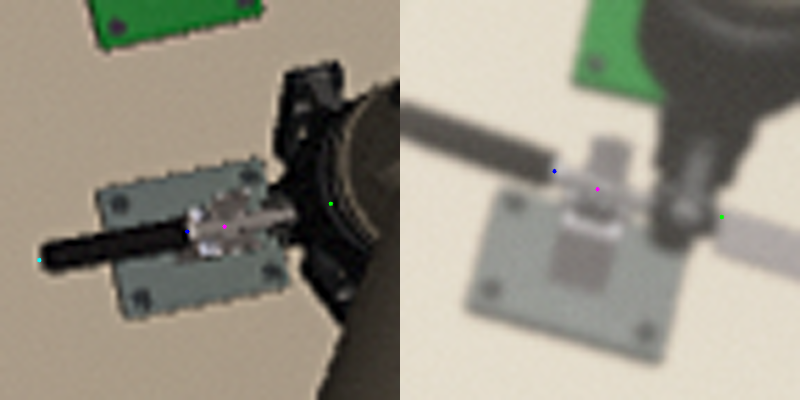

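Call:
send_rows:
  series:
    - [[0, 0, 0.002], [0, 0, 0]]
    - [[0, 0, 0.002], [0, 0, 0]]
    - [[0, 0, 0.001], [0, 0, 0]]
    - [[0, 0, 0], [0, 0, 0]]

```text
clock: 11.08
tcp_pos: [0.5357, -0.3125, 0.0514]
orientation: [3.121, 0.324, 0.009]
contact_force: [0.5, -1.4, 18.9]
grip_width: 0.0062
```

Run:
```python
from plan import *
o=obs();print(o["moment"]);p,Q=here()
seat=np.array([.5263,-.2772,.07])
shot("ov11",p-Q[:,2]*.019,Q[:,1],.066,(380,225),(360,255),hw=(28,28),extra=[(seat,(255,0,255))])
```

```text
t 11.075 tcp [ 0.5357 -0.3125  0.0514] F [ 0.5 -1.4 18.9] w 0.0062 q [ 0.15  0.63  0.39  1.85 -0.34  0.72  0.93]
[[ 0.979  0.206  0.006]
 [ 0.206 -0.979 -0.004]
 [ 0.005  0.005 -1.   ]]
[ 0.11706875 -0.03288438  0.15807513]
```

View pics/ov11.png

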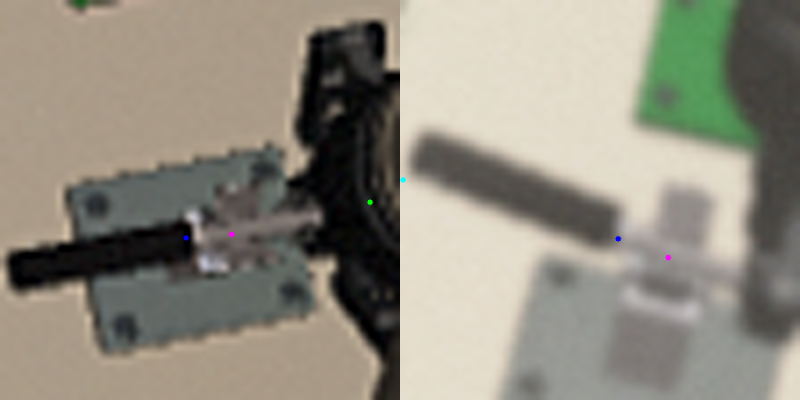

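Call:
send_rows:
  series:
    - [[0, 0.001, 0], [-0.5, 0, 0]]
    - [[0, 0.001, 0], [-0.5, 0, 0]]
    - [[0, 0, 0], [-0.4, 0, 0]]
    - [[0, 0, 0], [0, 0, 0]]

```text
clock: 11.68
tcp_pos: [0.5368, -0.315, 0.052]
orientation: [2.997, 0.312, 0.029]
contact_force: [-2.7, -3.8, 22.0]
grip_width: 0.0066
```

Run:
```python
from plan import *
o=obs();print(o["moment"]);p,Q=here()
seat=np.array([.5263,-.2772,.07])
shot("ov12",p-Q[:,2]*.019,Q[:,1],.066,(380,225),(360,255),hw=(28,28),extra=[(seat,(255,0,255))])
```

```text
t 11.675 tcp [ 0.5368 -0.315   0.052 ] F [-2.7 -3.8 22. ] w 0.0066 q [ 0.04  0.62  0.46  1.91 -0.28  0.6   0.84]
[[ 0.979  0.204  0.032]
 [ 0.206 -0.971 -0.125]
 [ 0.006  0.129 -0.992]]
[-0.50180787  0.1909724  -0.03028698]
```

View pics/ov12.png

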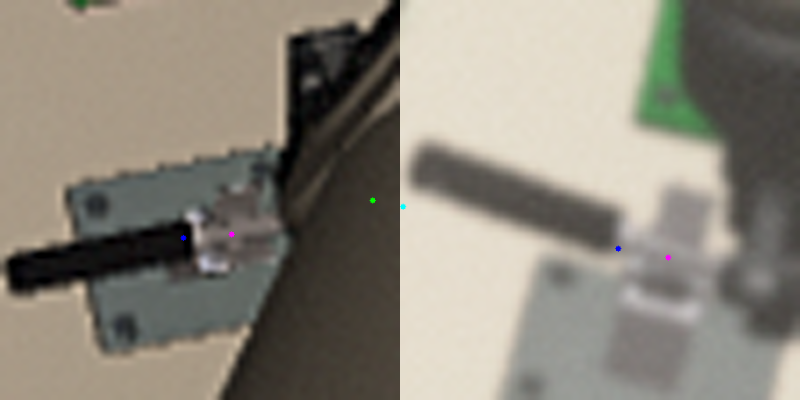

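Run:
```python
from plan import *
S=cam("scene");T=cam("top")
seat=np.array([.5263,-.2772,.07]);h=np.array([-.207,.978,0])
for o in(0,-2):
  for L in(.02,.095): print(o,L,proj(S,seat+h*(L-o/1000)),proj(T,seat+h*(L-o/1000)))
for z in (.08,): print(proj(S,seat+h*.095+[0,0,.01]))
crop(S,"s13",(362,258),(34,26),12)
obs()
```

```text
0 0.02 [[361.00603276 260.39223092]] [[376.95897539 230.69511661]]
0 0.095 [[330.87533267 252.10581457]] [[350.37106518 235.86707788]]
-2 0.02 [[360.19274427 260.16856379]] [[376.25270259 230.83250295]]
-2 0.095 [[330.08205964 251.88765202]] [[349.65915456 236.0055609 ]]
[[331.29412817 249.65481599]]
t 11.875 tcp [ 0.5369 -0.3153  0.0521] F [ 0.2 -2.4 21.2] w 0.0067 q [ 0.04  0.62  0.46  1.91 -0.28  0.6   0.84]
[[ 0.979  0.203  0.033]
 [ 0.206 -0.971 -0.124]
 [ 0.006  0.128 -0.992]]
```

View pics/s13.png

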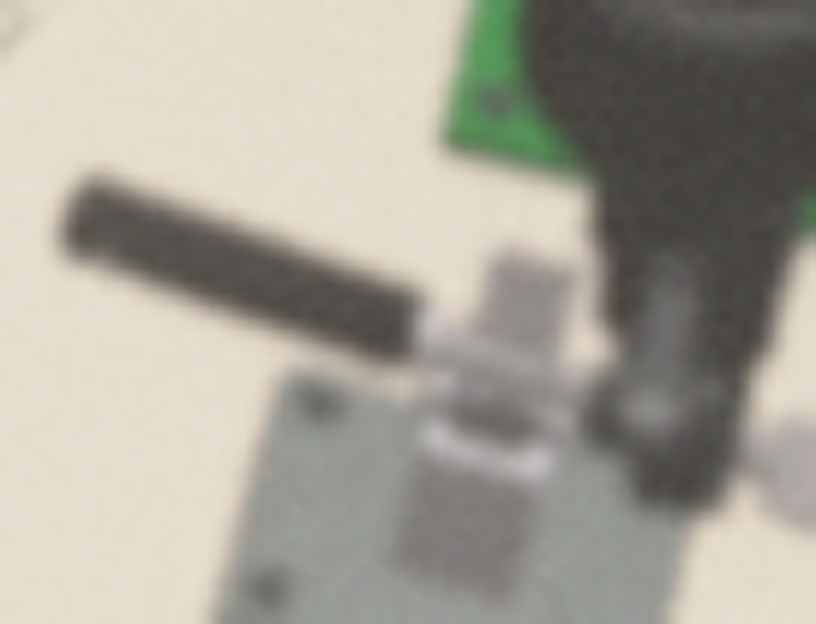

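Call:
send_rows:
  series:
    - [[0, 0, 0], [0, 0, 0]]
    - [[0, 0, 0], [0, 0, 0]]
    - [[0, 0, 0], [0, 0, 0]]
    - [[0, 0, 0], [0, 0, 0]]
  fingers: 120

```text
clock: 12.38
tcp_pos: [0.5335, -0.3114, 0.0479]
orientation: [3.004, 0.314, 0.018]
contact_force: [0.6, -0.7, -0.3]
grip_width: 0.0451
```

Run:
```python
from plan import *
obs();p,Q=here()
S=cam("scene")
crop(S,"s14",(362,258),(34,26),12)
rows(p,Q,p-Q[:,2]*.06,Q,4)
```

```text
t 12.375 tcp [ 0.5335 -0.3114  0.0479] F [ 0.6 -0.7 -0.3] w 0.0451 q [ 0.04  0.62  0.45  1.92 -0.28  0.6   0.84]
[[ 0.978  0.205  0.024]
 [ 0.207 -0.971 -0.119]
 [-0.001  0.121 -0.993]]
[[[0.0, -0.0, -0.015], [-0.0, 0.0, -0.0]], [[-0.0, -0.0, -0.015], [-0.0, 0.0, -0.0]], [[-0.0, 0.0, -0.015], [-0.0, 0.0, -0.0]], [[-0.0, 0.0, -0.015], [-0.0, 0.0, -0.0]]]
ends [ 0.5321 -0.3043  0.1074] rot err deg 0.0
```

View pics/s14.png

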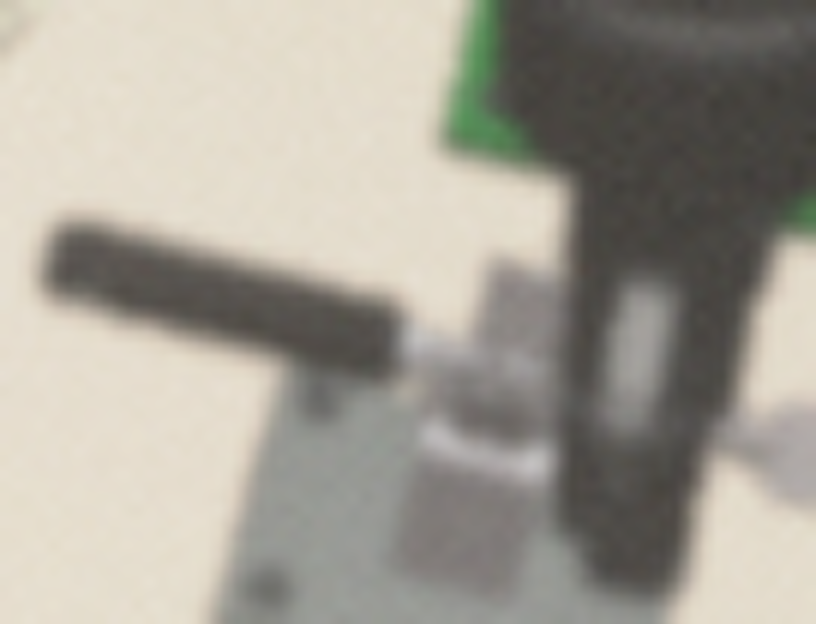

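Call:
send_rows:
  series:
    - [[0, 0, -0.015], [0, 0, 0]]
    - [[0, 0, -0.015], [0, 0, 0]]
    - [[0, 0, -0.025], [0.7, 0, 0]]
    - [[0, 0, -0.03], [0.7, 0, 0]]
    - [[0, -0.03, -0.02], [0, 0, 0]]
    - [[0, -0.03, 0], [0, 0, 0]]
    - [[0, 0, 0], [0, 0, 0]]

```text
clock: 13.3
tcp_pos: [0.5201, -0.2422, 0.1541]
orientation: [-3.123, -0.331, -0.002]
contact_force: [1.0, 0.3, -1.4]
grip_width: 0.0453
```

Run:
```python
from plan import *
obs();p,Q=here()
S=cam("scene");T=cam("top")
crop(S,"s15",(368,262),(40,26),10);crop(T,"t15",(380,225),(40,30),10)
```

```text
t 13.3 tcp [ 0.5201 -0.2422  0.1541] F [ 1.   0.3 -1.4] w 0.0453 q [-0.04  0.43  0.47  1.9  -0.25  0.87  0.77]
[[ 0.978  0.21   0.001]
 [ 0.21  -0.978  0.001]
 [ 0.002 -0.001 -1.   ]]
```

View pics/s15.png

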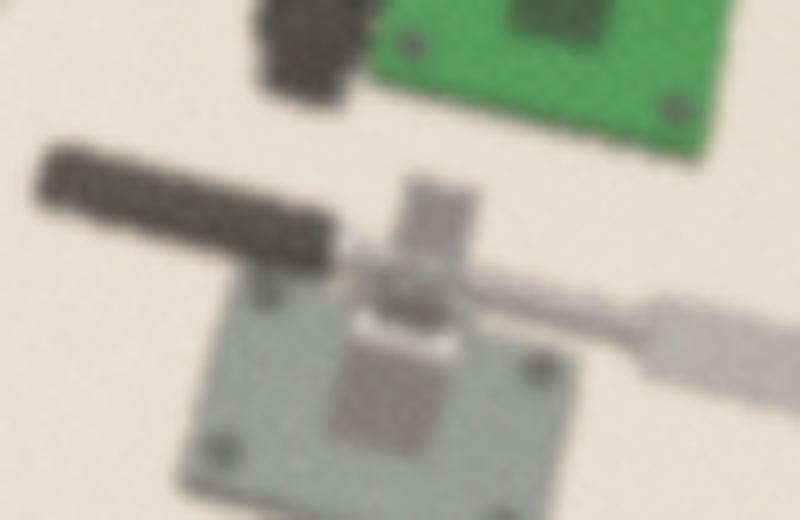

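View pics/t15.png

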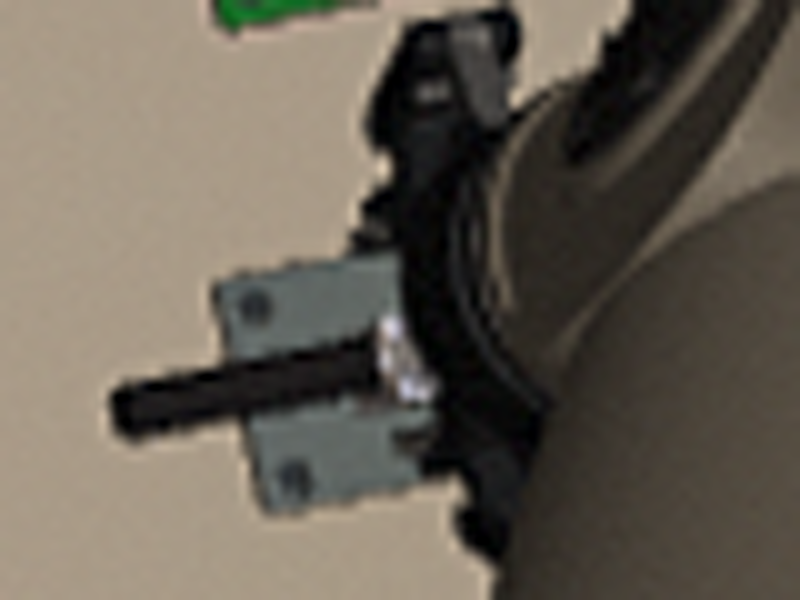

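Run:
```python
from plan import *
S=cam("scene");T=cam("top")
b=np.array([.5,1.2])
for n,t,s in(("end",(351.5,235.7),(332.2,253.8)),("start",(377.7,231.1),(361.7,260.6))):
    print(n,tri(T,np.array(t)-0.45,S,np.array(s)-b-.45))
# blade junction assumed on the line
seat=np.array([.5263,-.2772,.07])
for hd in(100.8,102):
    h=np.array([np.cos(np.radians(hd)),np.sin(np.radians(hd)),0])
    print(hd,[ (L,proj(S,seat+h*(L/1000))[0].round(1)+b,proj(T,seat+h*(L/1000))[0].round(1)) for L in(-53,20,95)])
```

```text
end (array([ 0.50794705, -0.18560143,  0.06944932]), np.float64(0.0015900639432657434))
start (array([ 0.52152857, -0.25659963,  0.07604784]), np.float64(0.0005874077238700056))
100.8 [(-53, array([391.5, 270.2]), array([402.7, 226.1])), (20, array([361.5, 261.5]), array([376.9, 230.6])), (95, array([331.6, 252.7]), array([350.2, 235.2]))]
102 [(-53, array([391.6, 269.8]), array([402.6, 225.7])), (20, array([361.5, 261.6]), array([377. , 230.7])), (95, array([331.4, 253.3]), array([350.4, 235.9]))]
```

Call:
send_rows:
  series:
    - [[0, 0, 0.03], [0, 0, 0]]
    - [[0, 0, 0.025], [0, 0, 0]]
    - [[0, 0, 0], [0, 0, 0]]
    - [[0, 0, 0.01], [0, 0, 0]]
    - [[0, 0, 0.006], [0, 0, 0]]
    - [[0, 0, 0], [0, 0, 0]]
  fingers: 255

```text
clock: 14.25
tcp_pos: [0.5196, -0.2447, 0.0818]
orientation: [-3.124, -0.326, 0.0]
contact_force: [0.4, 0.1, 0.1]
grip_width: -0.0002
```

Run:
```python
from plan import *
obs();p,Q=here()
S=cam("scene");T=cam("top")
crop(S,"s16",(368,262),(40,26),10)
```

```text
t 14.25 tcp [ 0.5196 -0.2447  0.0818] F [0.4 0.1 0.1] w -0.0002 q [ 0.01  0.53  0.42  1.94 -0.32  0.73  0.83]
[[ 0.978  0.207 -0.   ]
 [ 0.207 -0.978  0.   ]
 [-0.    -0.    -1.   ]]
```

View pics/s16.png

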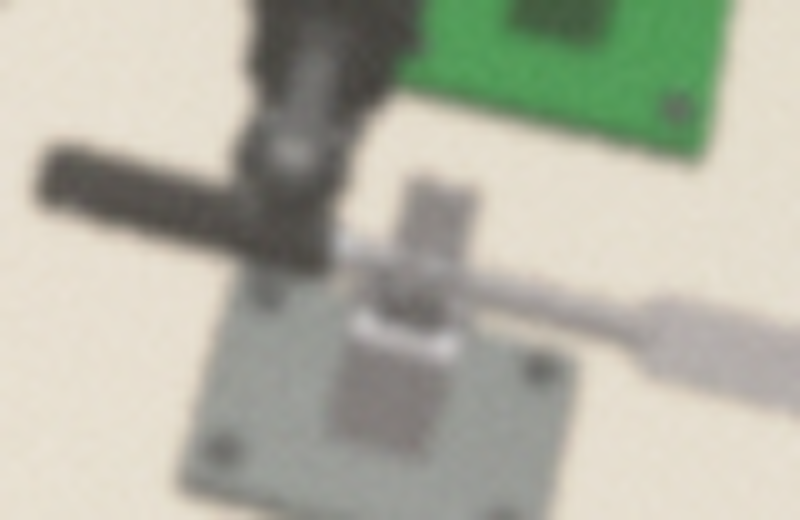

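Call:
send_rows:
  series:
    - [[0, 0, 0.002], [0, 0, 0]]
    - [[0, 0, 0.002], [0, 0, 0]]
    - [[0, 0, 0], [0, 0, 0]]

```text
clock: 14.72
tcp_pos: [0.5196, -0.2446, 0.0777]
orientation: [-3.124, -0.327, 0.0]
contact_force: [-0.4, 0.1, 0.5]
grip_width: 0.0001
```

Call:
send_rows:
  series:
    - [[0, 0, 0.001], [0, 0, 0]]
    - [[0, 0, 0.001], [0, 0, 0]]
    - [[0, 0, 0], [0, 0, 0]]

```text
clock: 15.1
tcp_pos: [0.5201, -0.2444, 0.0762]
orientation: [-3.124, -0.327, -0.001]
contact_force: [0.4, 2.1, 4.2]
grip_width: 0.0002
```

Call:
send_rows:
  series:
    - [[0, 0, -0.026], [0, 0, 0]]
    - [[0, 0.032, 0], [0, 0, 0]]
    - [[0, 0.034, 0], [0, 0, 0]]
    - [[0, 0, 0.01], [0, 0, 0]]
    - [[0, 0, 0.011], [0, 0, 0]]
    - [[0, 0, 0], [0, 0, 0]]

```text
clock: 15.85
tcp_pos: [0.5324, -0.3074, 0.0792]
orientation: [-3.122, -0.328, 0.004]
contact_force: [-1.2, 0.4, -0.5]
grip_width: 0.0004
```

Call:
send_rows:
  series:
    - [[0, 0, 0.002], [0, 0, 0]]
    - [[0, 0, 0.002], [0, 0, 0]]
    - [[0, 0, 0.001], [0, 0, 0]]
    - [[0, 0, 0], [0, 0, 0]]

```text
clock: 16.35
tcp_pos: [0.5334, -0.3092, 0.0759]
orientation: [-3.125, -0.326, -0.0]
contact_force: [-0.2, -0.2, -0.3]
grip_width: -0.0002
```

Call:
send_rows:
  series:
    - [[0, 0, 0.001], [0, 0, 0]]
    - [[0, 0, 0.001], [0, 0, 0]]
    - [[0, 0, 0.001], [0, 0, 0]]
    - [[0, 0, 0], [0, 0, 0]]

```text
clock: 16.85
tcp_pos: [0.534, -0.3098, 0.0736]
orientation: [3.124, 0.326, 0.002]
contact_force: [-0.6, 0.1, 5.6]
grip_width: -0.0001
```

Run:
```python
from plan import *
obs();p,Q=here()
S=cam("scene");T=cam("top")
crop(S,"s17",(368,262),(40,26),10)
```

```text
t 16.85 tcp [ 0.534  -0.3098  0.0736] F [-0.6  0.1  5.6] w -0.0001 q [ 0.12  0.6   0.41  1.84 -0.34  0.76  0.92]
[[ 0.978  0.206  0.001]
 [ 0.206 -0.978 -0.001]
 [ 0.001  0.001 -1.   ]]
```

View pics/s17.png

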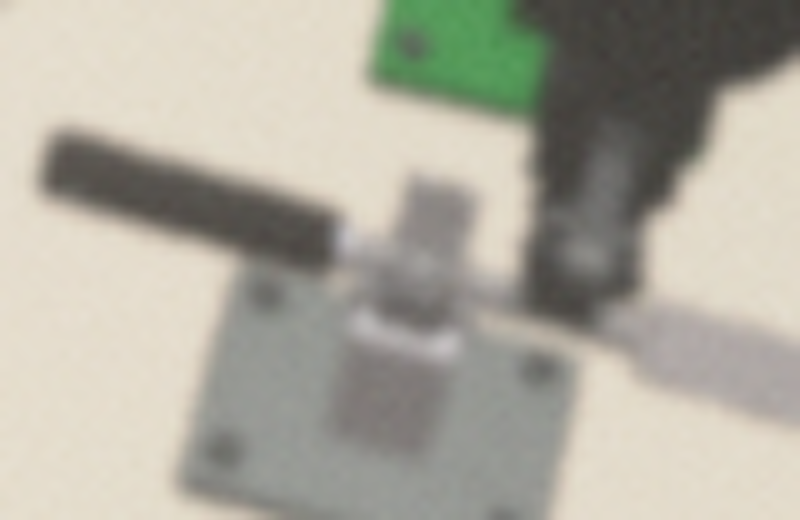

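Call:
send_rows:
  series:
    - [[0, 0, -0.03], [0, 0, 0]]
    - [[0, 0, -0.03], [0, 0, 0]]
    - [[0, -0.05, -0.02], [0, 0, 0]]
    - [[0, -0.055, 0], [0, 0, 0]]
    - [[0, 0, 0], [0, 0, 0]]
  fingers: 0

```text
clock: 17.58
tcp_pos: [0.5113, -0.2014, 0.1525]
orientation: [-3.12, -0.336, 0.001]
contact_force: [1.8, -1.0, -0.9]
grip_width: 0.085
```

Run:
```python
from plan import *
obs();p,Q=here()
S=cam("scene");T=cam("top")
crop(S,"s18",(368,262),(40,26),10)
crop(T,"t18",(385,225),(40,26),10)
```

```text
t 17.575 tcp [ 0.5113 -0.2014  0.1525] F [ 1.8 -1.  -0.9] w 0.085 q [-0.11  0.39  0.47  1.96 -0.24  0.85  0.7 ]
[[ 0.977  0.213 -0.001]
 [ 0.213 -0.977  0.003]
 [-0.    -0.003 -1.   ]]
```

View pics/s18.png

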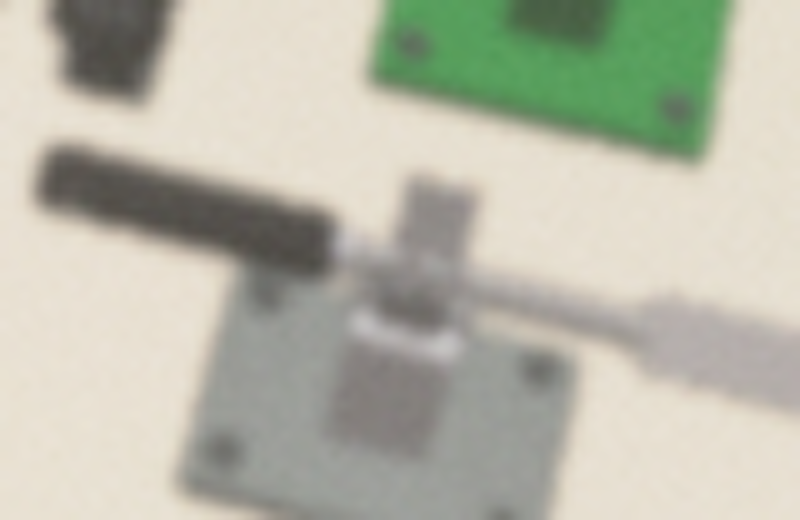

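View pics/t18.png

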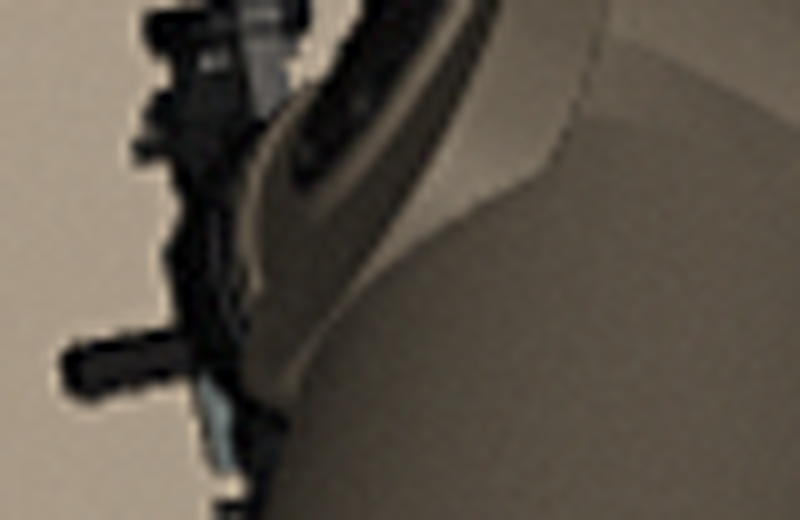

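Run:
```python
from plan import *
obs();p,Q=here()
S=cam("scene");T=cam("top")
crop(S,"s19",(320,222),(30,24),12)
crop(T,"t19",(319,206),(30,24),12)
rows(p,Q,np.array([.518,-.238,.051]),down(11.7),6)
```

```text
t 17.675 tcp [ 0.5117 -0.206   0.1529] F [-0.2 -0.2  0.3] w 0.0855 q [-0.11  0.39  0.47  1.95 -0.24  0.85  0.7 ]
[[ 0.978  0.208  0.   ]
 [ 0.208 -0.978  0.   ]
 [ 0.    -0.    -1.   ]]
[[[-0.0, 0.005, 0.017], [-0.0, -0.0, 0.01]], [[-0.0, 0.006, 0.017], [-0.0, -0.0, 0.01]], [[-0.0, 0.005, 0.017], [-0.0, -0.0, 0.01]], [[-0.0, 0.006, 0.017], [-0.0, -0.0, 0.01]], [[-0.0, 0.005, 0.017], [-0.0, -0.0, 0.01]], [[-0.0, 0.006, 0.017], [-0.0, -0.0, 0.01]]]
ends [ 0.5186 -0.2383  0.0509] rot err deg 0.01
```

View pics/t19.png

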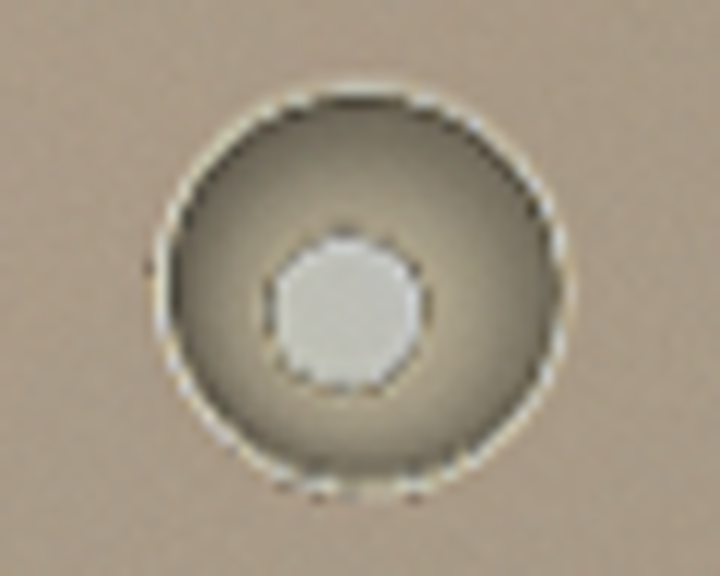

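View pics/s19.png

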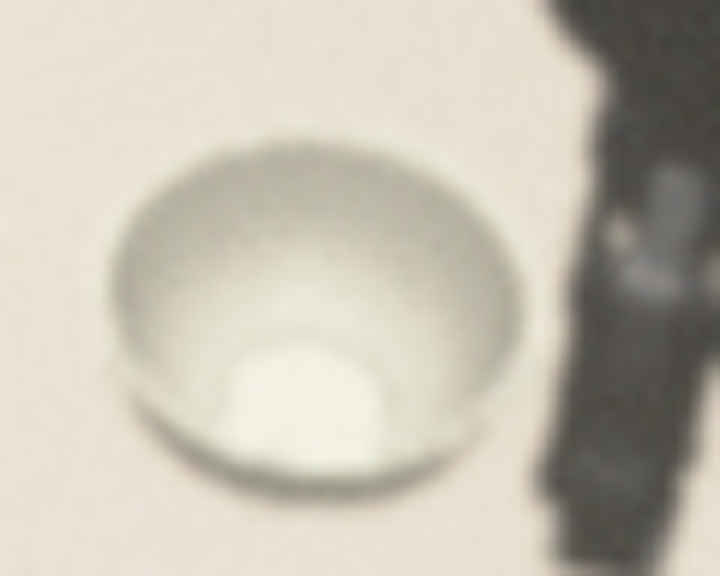

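Call:
send_rows:
  series:
    - [[0, 0.005, 0.017], [0, 0, 0]]
    - [[0, 0.006, 0.017], [0, 0, 0]]
    - [[0, 0.005, 0.017], [0, 0, 0.1]]
    - [[0, 0.006, 0.017], [0, 0, 0]]
    - [[0, 0.005, 0.017], [0, 0, 0]]
    - [[0, 0.006, 0.017], [0, 0, 0]]
    - [[0, 0, 0], [0, 0, 0]]

```text
clock: 18.65
tcp_pos: [0.5174, -0.2391, 0.0494]
orientation: [-3.125, -0.311, 0.004]
contact_force: [0.4, 0.6, 0.2]
grip_width: 0.0854
```

Run:
```python
from plan import *
obs();p,Q=here()
S=cam("scene");T=cam("top")
crop(S,"s20",(368,255),(40,30),10)
print("rim",onz(T,[(319.1,205.5)],.045),"bottom",onz(T,[(289+349/12-.45,182+312/12-.45)],.006), "tri",tri(T,(319.1,205.5),S,(290+315/12-.45-.5,198+310/12-.45-1.2)))
```

```text
t 18.65 tcp [ 0.5174 -0.2391  0.0494] F [0.4 0.6 0.2] w 0.0854 q [ 0.02  0.58  0.4   1.97 -0.34  0.67  0.83]
[[ 0.98   0.197 -0.002]
 [ 0.197 -0.98   0.001]
 [-0.002 -0.001 -1.   ]]
rim [[ 0.5927795  -0.10124443  0.045     ]] bottom [[ 0.59293254 -0.10149489  0.006     ]] tri (array([ 0.59218794, -0.10037626,  0.04461052]), np.float64(0.002208326986557454))
```

View pics/s20.png

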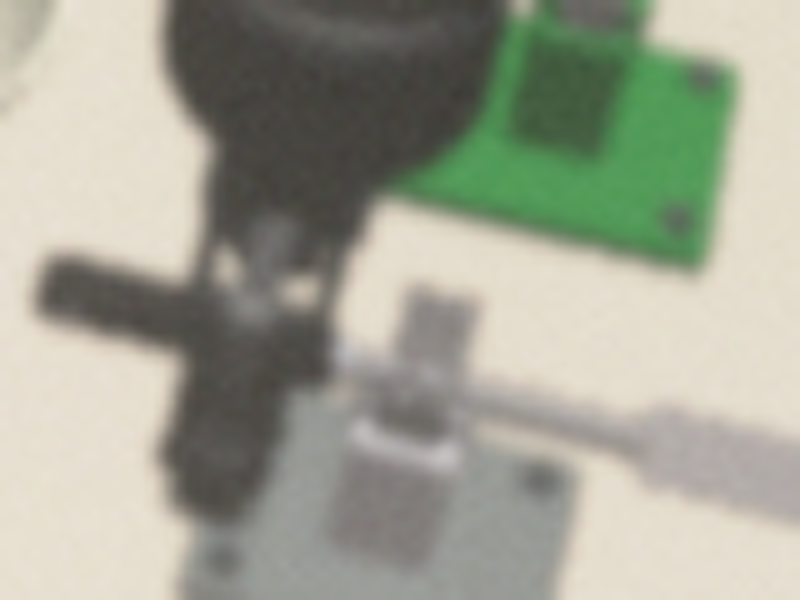

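Call:
send_rows:
  series:
    - [[0, 0, 0], [0, 0, 0]]
    - [[0, 0, 0], [0, 0, 0]]
    - [[0, 0, 0], [0, 0, 0]]
    - [[0, 0, 0], [0, 0, 0]]
    - [[0, 0, 0], [0, 0, 0]]
    - [[0, 0, 0], [0, 0, 0]]
  fingers: 255
  grip_force: 120

```text
clock: 19.5
tcp_pos: [0.5184, -0.2388, 0.0511]
orientation: [-3.126, -0.313, -0.0]
contact_force: [-1.0, 1.4, 4.2]
grip_width: 0.0141
```

Call:
send_rows:
  series:
    - [[0, 0, -0.003], [0, 0, 0]]
    - [[0, 0, -0.003], [0, 0, 0]]
    - [[0, 0, -0.003], [0, 0, 0]]
    - [[0, 0, -0.004], [0, 0, 0]]
    - [[0, 0, -0.004], [0, 0, 0]]
    - [[0, 0, 0], [0, 0, 0]]

```text
clock: 20.25
tcp_pos: [0.5185, -0.2391, 0.0684]
orientation: [3.126, 0.312, 0.001]
contact_force: [-0.3, -0.0, -0.9]
grip_width: 0.0136
```

Run:
```python
from plan import *
obs();p,Q=here()
S=cam("scene");T=cam("top")
crop(S,"s21",(368,255),(40,30),10)
```

```text
t 20.25 tcp [ 0.5185 -0.2391  0.0684] F [-0.3 -0.  -0.9] w 0.0136 q [ 0.01  0.55  0.41  1.96 -0.33  0.7   0.82]
[[ 0.98   0.198  0.001]
 [ 0.198 -0.98  -0.   ]
 [ 0.001  0.    -1.   ]]
```

View pics/s21.png

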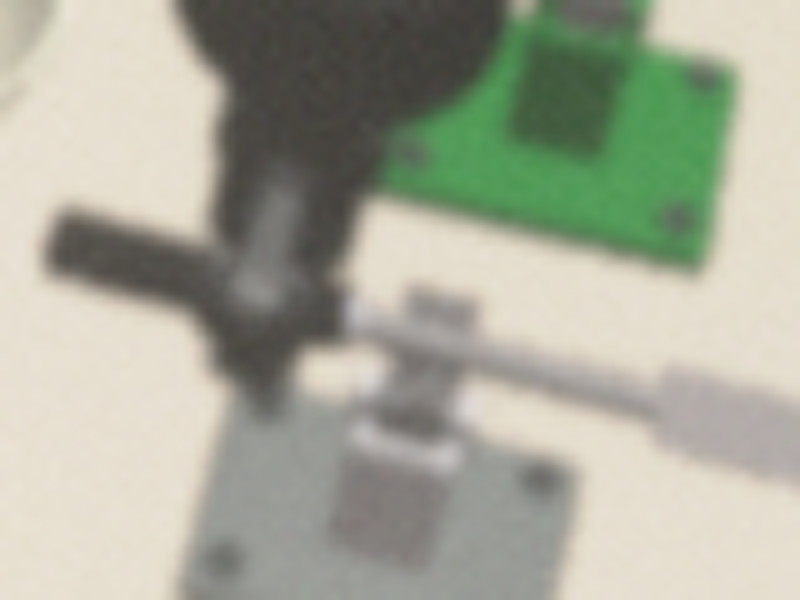

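Run:
```python
from plan import *
obs();p,Q=here()
Q0=down(np.degrees(np.arctan2(Q[1,0],Q[0,0])))
R1=Q0@R.from_euler('x',40,degrees=True).as_matrix()
def tcp(tip): 
    g=np.array(tip)-R1[:,1]*.139; return g+R1[:,2]*.019
pre=tcp([.5925,-.101,.095]); dip=tcp([.5925,-.101,.020]); print(R1.round(3),pre,dip)
up=p+[0,0,.095]
mid=np.array([.535,-.12,.19])
a,b=rows(p,Q,up,Q,2)
c,d=rows(a,b,pre,R1,9)
rows(c,d,dip,R1,3)
```

```text
t 20.35 tcp [ 0.5182 -0.2389  0.068 ] F [-0.2 -0.9 -1.2] w 0.0141 q [ 0.01  0.55  0.41  1.96 -0.33  0.7   0.82]
[[ 0.98   0.198  0.   ]
 [ 0.198 -0.98  -0.   ]
 [ 0.     0.    -1.   ]]
[[ 0.98   0.152 -0.127]
 [ 0.198 -0.751  0.63 ]
 [ 0.    -0.643 -0.766]] [0.56900634 0.01534479 0.16979263] [0.56900634 0.01534479 0.09479263]
[[[0.0, 0.0, -0.047], [0.0, -0.0, 0.0]], [[0.0, 0.0, -0.048], [0.0, -0.0, 0.0]]]
ends [ 0.5182 -0.2389  0.163 ] rot err deg 0.0
[[[0.011, -0.027, -0.001], [0.89, -0.0, 0.0]], [[0.011, -0.026, 0.002], [0.89, -0.0, 0.0]], [[0.011, -0.027, 0.003], [0.89, -0.0, 0.0]], [[0.011, -0.026, 0.005], [0.89, -0.0, 0.0]], [[0.012, -0.025, 0.008], [0.88, -0.0, 0.0]], [[0.011, -0.025, 0.009], [0.89, -0.0, 0.0]], [[0.011, -0.024, 0.011], [0.89, -0.0, 0.0]], [[0.011, -0.023, 0.013], [0.89, -0.0, 0.0]], [[0.011, -0.022, 0.015], [0.89, -0.0, 0.0]]]
ends [0.569  0.015  0.1697] rot err deg 0.0
[[[0.0, 0.016, 0.019], [0.0, -0.0, 0.0]], [[0.0, 0.016, 0.019], [0.0, -0.0, 0.0]], [[0.0, 0.016, 0.02], [0.0, -0.0, 0.0]]]
ends [0.5689 0.0155 0.0944] rot err deg 0.0
```

Call:
send_rows:
  series:
    - [[0, 0, -0.047], [0, 0, 0]]
    - [[0, 0, -0.048], [0, 0, 0]]
    - [[0.011, -0.027, -0.001], [0.9, 0, 0]]
    - [[0.011, -0.026, 0.002], [0.9, 0, 0]]
    - [[0.011, -0.027, 0.003], [0.9, 0, 0]]
    - [[0.011, -0.026, 0.005], [0.9, 0, 0]]
    - [[0.012, -0.025, 0.008], [0.9, 0, 0]]
    - [[0.011, -0.025, 0.009], [0.9, 0, 0]]
    - [[0.011, -0.024, 0.011], [0.9, 0, 0]]
    - [[0.011, -0.023, 0.013], [0.9, 0, 0]]
    - [[0.011, -0.022, 0.015], [0.8, 0, 0]]
    - [[0, 0, 0], [0, 0, 0]]
    - [[0, 0, 0], [0, 0, 0]]

```text
clock: 21.98
tcp_pos: [0.5689, 0.0138, 0.1704]
orientation: [-2.436, -0.243, 0.088]
contact_force: [0.4, -0.4, -0.8]
grip_width: 0.0144
```

Run:
```python
from plan import *
obs();p,Q=here()
g=p-Q[:,2]*.019; print("tip",g+Q[:,1]*.139)
shot("ov22",g,Q[:,1],.139,(310,210),(310,210))
```

```text
t 21.975 tcp [0.5689 0.0138 0.1704] F [ 0.4 -0.4 -0.8] w 0.0144 q [ 0.06  0.58  0.21  1.77 -0.77  1.28  0.86]
[[ 0.98   0.151 -0.127]
 [ 0.197 -0.752  0.628]
 [-0.    -0.641 -0.767]]
tip [ 0.59230788 -0.10267419  0.09582097]
```

View pics/ov22.png

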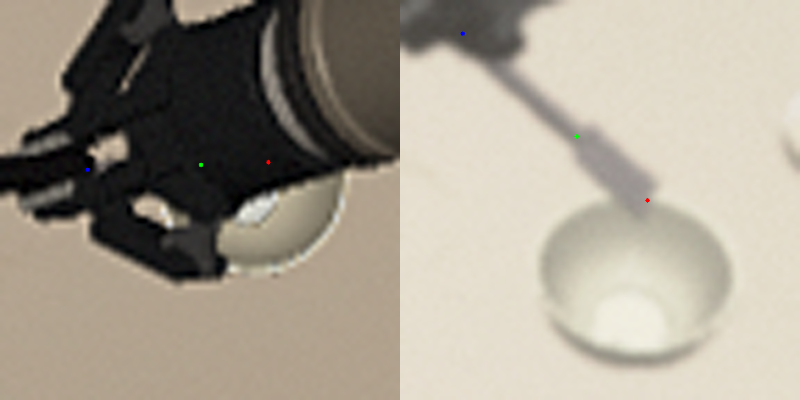

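Call:
send_rows:
  series:
    - [[0, 0.016, 0.019], [0, 0, 0]]
    - [[0, 0.015, 0.018], [0, 0, 0]]
    - [[0, 0.01, 0.012], [0, 0, 0]]
    - [[0, 0.006, 0.008], [0, 0, 0]]
    - [[0, 0, 0], [0, 0, 0]]

```text
clock: 22.7
tcp_pos: [0.5685, 0.0159, 0.0958]
orientation: [-2.433, -0.243, 0.091]
contact_force: [0.3, 0.5, -0.1]
grip_width: 0.0135
```

Run:
```python
from plan import *
obs();p,Q=here()
g=p-Q[:,2]*.019; print("tip",g+Q[:,1]*.139)
shot("ov23",g,Q[:,1],.139,(310,210),(310,210))
```

```text
t 22.7 tcp [0.5685 0.0159 0.0958] F [ 0.3  0.5 -0.1] w 0.0135 q [ 0.07  0.68  0.18  1.79 -0.81  1.18  0.95]
[[ 0.98   0.151 -0.129]
 [ 0.198 -0.751  0.63 ]
 [-0.002 -0.643 -0.766]]
tip [ 0.59187098 -0.10040436  0.02095379]
```

View pics/ov23.png

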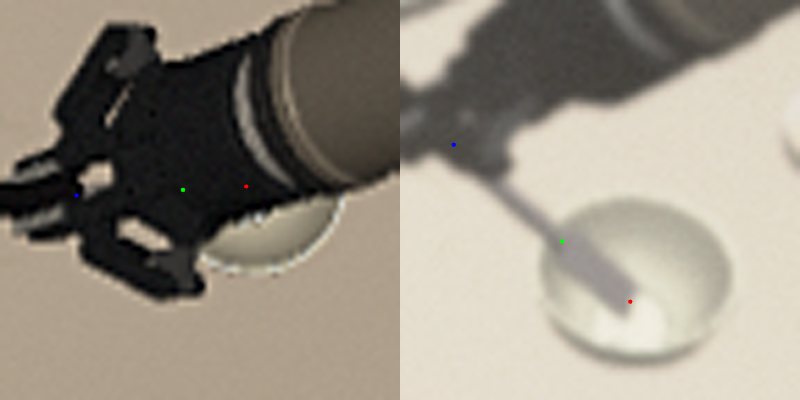

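Call:
send_rows:
  series:
    - [[0, 0.002, 0.003], [0, 0, 0]]
    - [[0, 0, 0], [0, 0, 0]]
    - [[0, -0.016, -0.019], [0, 0, 0]]
    - [[0, -0.025, -0.03], [0, 0, 0]]
    - [[0, -0.016, -0.02], [0, 0, 0]]
    - [[0, 0, 0], [0, 0, 0]]

```text
clock: 23.55
tcp_pos: [0.5703, 0.015, 0.1856]
orientation: [-2.435, -0.246, 0.082]
contact_force: [0.4, 0.3, -0.8]
grip_width: 0.0134
```

Run:
```python
from plan import *
obs();p,Q=here()
S=cam("scene"); crop(S,"s24",(310,210),(40,35),8)
a,b=rows(p,Q,np.array([.5184,-.2388,.145]),down(11.4),10)
```

```text
t 23.55 tcp [0.5703 0.015  0.1856] F [ 0.4  0.3 -0.8] w 0.0134 q [ 0.05  0.56  0.21  1.76 -0.76  1.3   0.84]
[[ 0.98   0.155 -0.123]
 [ 0.198 -0.751  0.629]
 [ 0.005 -0.641 -0.767]]
[[[-0.01, 0.021, -0.012], [-0.8, -0.01, 0.0]], [[-0.01, 0.022, -0.011], [-0.8, -0.0, 0.01]], [[-0.01, 0.022, -0.009], [-0.79, -0.01, -0.0]], [[-0.011, 0.023, -0.008], [-0.8, -0.0, 0.0]], [[-0.01, 0.023, -0.006], [-0.8, -0.01, 0.0]], [[-0.01, 0.024, -0.004], [-0.8, -0.0, 0.01]], [[-0.01, 0.024, -0.003], [-0.79, -0.01, -0.0]], [[-0.01, 0.024, -0.001], [-0.8, -0.0, -0.0]], [[-0.01, 0.024, 0.001], [-0.8, -0.01, 0.0]], [[-0.01, 0.025, 0.002], [-0.8, -0.0, 0.0]]]
ends [ 0.5188 -0.2392  0.1453] rot err deg 0.03
```

View pics/s24.png

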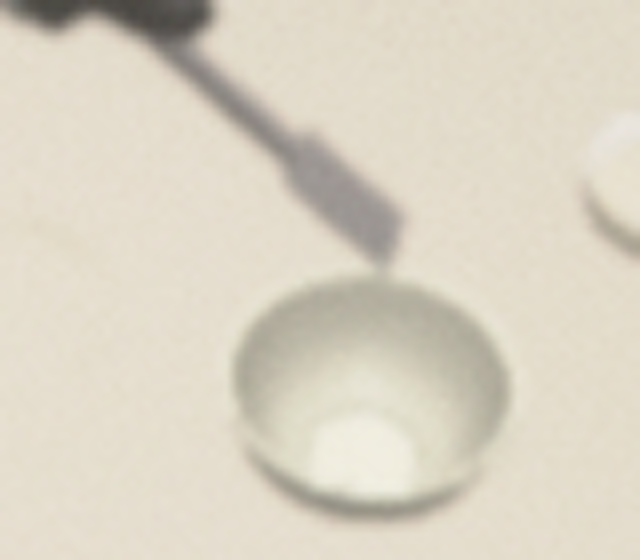

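Call:
send_rows:
  series:
    - [[-0.01, 0.021, -0.012], [-0.8, 0, 0]]
    - [[-0.01, 0.022, -0.011], [-0.8, 0, 0]]
    - [[-0.01, 0.022, -0.009], [-0.8, 0, 0]]
    - [[-0.01, 0.023, -0.008], [-0.8, 0, 0]]
    - [[-0.01, 0.023, -0.006], [-0.8, 0, 0]]
    - [[-0.01, 0.024, -0.004], [-0.8, 0, 0]]
    - [[-0.01, 0.024, -0.003], [-0.8, 0, 0]]
    - [[-0.01, 0.024, -0.001], [-0.8, 0, 0]]
    - [[-0.01, 0.024, 0.001], [-0.8, 0, 0]]
    - [[-0.01, 0.025, 0.002], [-0.8, 0, 0]]
    - [[0, 0, 0], [0, 0, 0]]
    - [[0, 0, 0], [0, 0, 0]]

```text
clock: 25.1
tcp_pos: [0.5183, -0.2375, 0.1419]
orientation: [-3.124, -0.314, 0.002]
contact_force: [0.1, 0.3, -1.1]
grip_width: 0.0139
```

Run:
```python
from plan import *
obs();p,Q=here()
rows(p,Q,np.array([.5184,-.2388,.105]),down(11.4),3)
shot("ov25",p-Q[:,2]*.019,Q[:,1],.139,(380,225),(370,245),extra=[(np.array([.5263,-.2772,.07]),(255,0,255))])
```

```text
t 25.1 tcp [ 0.5183 -0.2375  0.1419] F [ 0.1  0.3 -1.1] w 0.0139 q [-0.05  0.44  0.48  1.92 -0.27  0.85  0.77]
[[ 0.98   0.199 -0.001]
 [ 0.199 -0.98   0.002]
 [-0.001 -0.002 -1.   ]]
[[[-0.0, 0.0, 0.012], [-0.01, 0.0, 0.0]], [[-0.0, 0.001, 0.013], [-0.01, 0.01, 0.01]], [[-0.0, 0.0, 0.012], [-0.0, -0.0, 0.0]]]
ends [ 0.5185 -0.2384  0.1049] rot err deg 0.02
```

View pics/ov25.png

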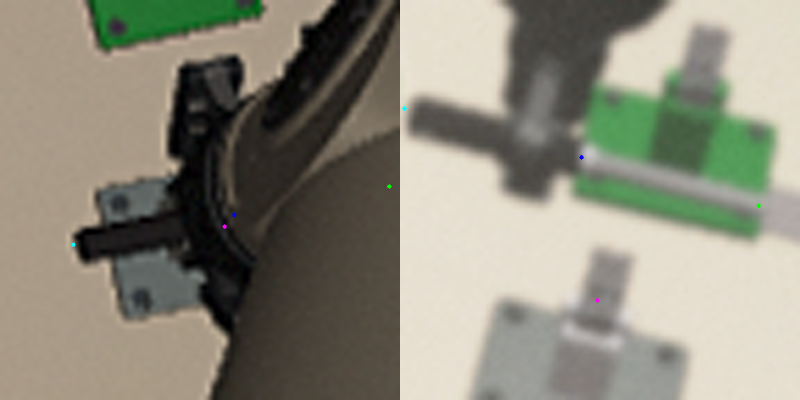

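Call:
send_rows:
  series:
    - [[0, 0.001, 0.02], [0, 0, 0]]
    - [[0, 0, 0.02], [0, 0, 0]]
    - [[0, 0, 0.014], [0, 0, 0]]
    - [[0, 0, 0.01], [0, 0, 0]]
    - [[0, 0, 0.006], [0, 0, 0]]
    - [[0, 0, 0], [0, 0, 0]]

```text
clock: 25.95
tcp_pos: [0.5184, -0.2395, 0.0722]
orientation: [-3.126, -0.313, 0.001]
contact_force: [0.0, 0.2, -0.0]
grip_width: 0.0138
```

Run:
```python
from plan import *
obs();p,Q=here()
S=cam("scene"); crop(S,"s26",(368,255),(40,30),10)
```

```text
t 25.95 tcp [ 0.5184 -0.2395  0.0722] F [ 0.   0.2 -0. ] w 0.0138 q [-0.    0.54  0.43  1.96 -0.33  0.71  0.83]
[[ 0.98   0.198 -0.   ]
 [ 0.198 -0.98   0.   ]
 [-0.    -0.    -1.   ]]
```

View pics/s26.png

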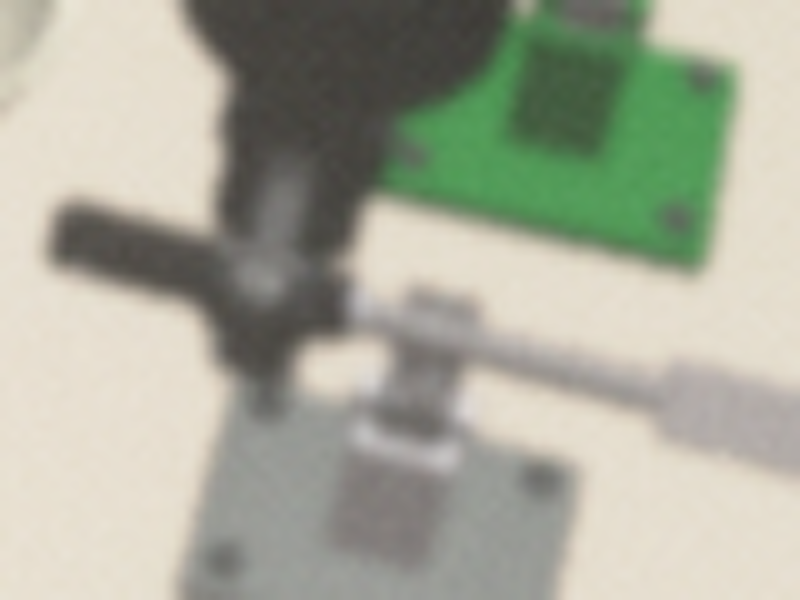

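Shank enters between the jaw tips, seen in the crop at (440,320). Pressing down.

Call:
send_rows:
  series:
    - [[0, 0, 0.004], [0, 0, 0]]
    - [[0, 0, 0.004], [0, 0, 0]]
    - [[0, 0, 0.004], [0, 0, 0]]
    - [[0, 0, 0.004], [0, 0, 0]]
    - [[0, 0, 0.002], [0, 0, 0]]
    - [[0, 0, 0], [0, 0, 0]]

```text
clock: 26.75
tcp_pos: [0.5184, -0.2396, 0.054]
orientation: [3.126, 0.313, -0.0]
contact_force: [1.8, -1.2, -2.7]
grip_width: 0.014
```

Call:
send_rows:
  series:
    - [[0, 0, 0.002], [0, 0, 0]]
    - [[0, 0, 0.001], [0, 0, 0]]
    - [[0, 0, 0], [0, 0, 0]]
    - [[0, 0, 0], [0, 0, 0]]

```text
clock: 27.25
tcp_pos: [0.5184, -0.2392, 0.0514]
orientation: [-3.125, -0.313, 0.0]
contact_force: [0.5, 2.3, 1.2]
grip_width: 0.0144
```

Run:
```python
from plan import *
print(obs()["moment"]);p,Q=here()
S=cam("scene"); crop(S,"s27",(368,262),(40,30),10)
```

```text
t 27.25 tcp [ 0.5184 -0.2392  0.0514] F [0.5 2.3 1.2] w 0.0144 q [ 0.01  0.57  0.41  1.96 -0.35  0.67  0.84]
[[ 0.98   0.198 -0.   ]
 [ 0.198 -0.98   0.   ]
 [-0.    -0.001 -1.   ]]
[ 0.31916785 -0.13823654  0.09843687]
```

View pics/s27.png

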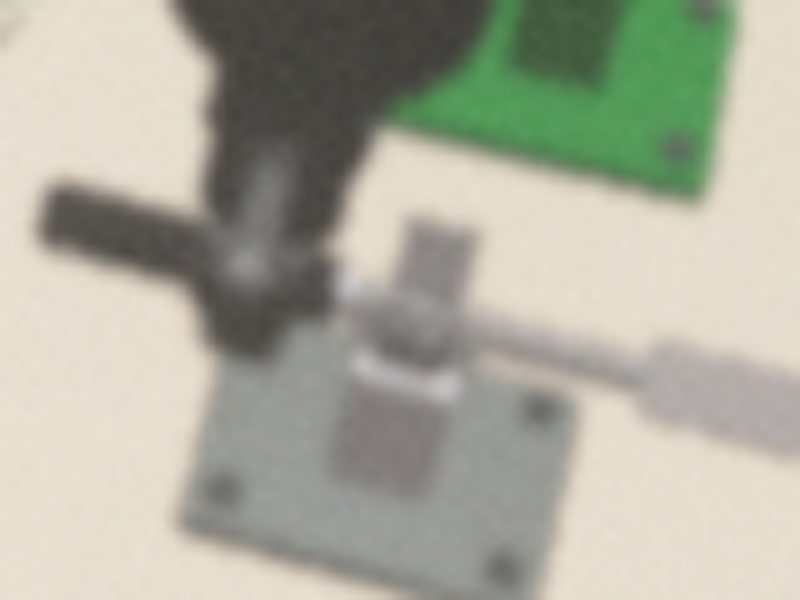

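Call:
send_rows:
  series:
    - [[0, 0, 0.001], [0, 0, 0]]
    - [[0, 0, 0.001], [0, 0, 0]]
    - [[0, 0, 0], [0, 0, 0]]
    - [[0, 0, 0], [0, 0, 0]]

```text
clock: 27.8
tcp_pos: [0.5185, -0.2391, 0.0506]
orientation: [-3.125, -0.312, -0.001]
contact_force: [-3.5, 4.7, 14.6]
grip_width: 0.014
```

Call:
send_rows:
  series:
    - [[0, 0, 0], [0, 0, 0]]
    - [[0, 0, 0], [0, 0, 0]]
    - [[0, 0, 0], [0, 0, 0]]
    - [[0, 0, 0], [0, 0, 0]]
    - [[0, 0, 0], [0, 0, 0]]
    - [[0, 0, -0.03], [0, 0, 0]]
    - [[0, 0, -0.04], [0, 0, 0]]
    - [[0, 0, -0.04], [0, 0, 0]]
    - [[0, 0, 0], [0, 0, 0]]
  fingers: 0

```text
clock: 28.92
tcp_pos: [0.5204, -0.2406, 0.1625]
orientation: [3.124, 0.312, 0.009]
contact_force: [0.1, 0.4, 0.5]
grip_width: 0.0853
```

Run:
```python
from plan import *
obs()
S=cam("scene"); crop(S,"s28",(368,262),(40,26),10)
```

```text
t 28.925 tcp [ 0.5204 -0.2406  0.1625] F [0.1 0.4 0.5] w 0.0853 q [-0.06  0.42  0.5   1.9  -0.25  0.88  0.76]
[[ 0.98   0.198  0.006]
 [ 0.198 -0.98  -0.002]
 [ 0.006  0.003 -1.   ]]
```

View pics/s28.png

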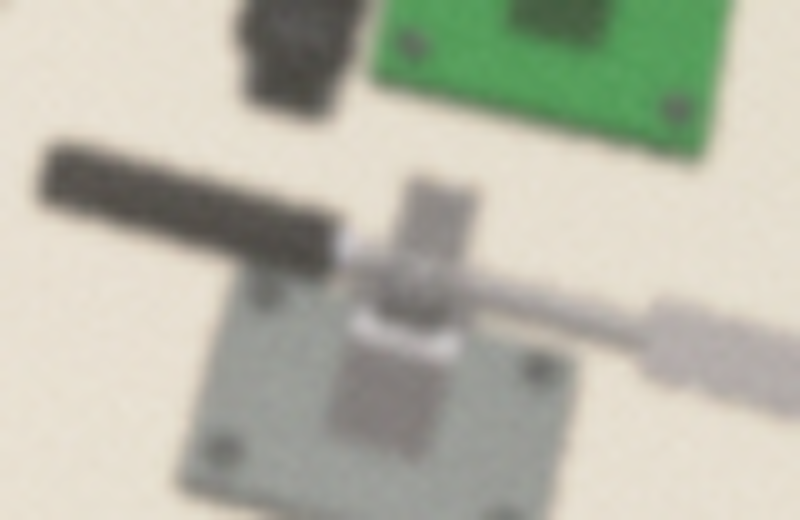

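Call:
send_rows:
  series:
    - [[-0.01, -0.03, -0.04], [0, 0, 0]]
    - [[-0.02, -0.05, -0.03], [0, 0, 0]]
    - [[-0.02, -0.05, 0], [0, 0, 0]]
    - [[-0.02, -0.05, 0], [0, 0, 0]]
    - [[0, -0.05, 0], [0, 0, 0]]
    - [[0, -0.04, 0], [0, 0, 0]]
    - [[0, 0, 0], [0, 0, 0]]

```text
clock: 29.85
tcp_pos: [0.3951, 0.0137, 0.2284]
orientation: [-3.125, -0.322, 0.003]
contact_force: [0.3, -1.0, 0.6]
grip_width: 0.0856
```

Run:
```python
from plan import *
obs()
S=cam("scene");T=cam("top")
cv2.imwrite("pics/Tend.png",T["frame"][:,:,::-1]); crop(T,"t29",(380,225),(44,28),9);crop(S,"s29",(340,240),(75,55),5)
```

```text
t 29.85 tcp [0.3951 0.0137 0.2284] F [ 0.3 -1.   0.6] w 0.0856 q [-0.55 -0.01  0.36  2.2   0.    0.96  0.01]
[[ 0.979  0.204 -0.002]
 [ 0.204 -0.979 -0.   ]
 [-0.002 -0.    -1.   ]]
```

View pics/t29.png

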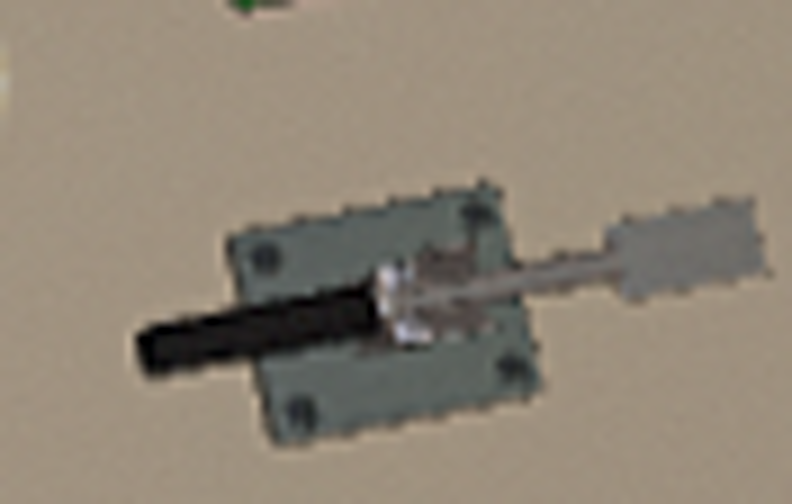

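View pics/s29.png

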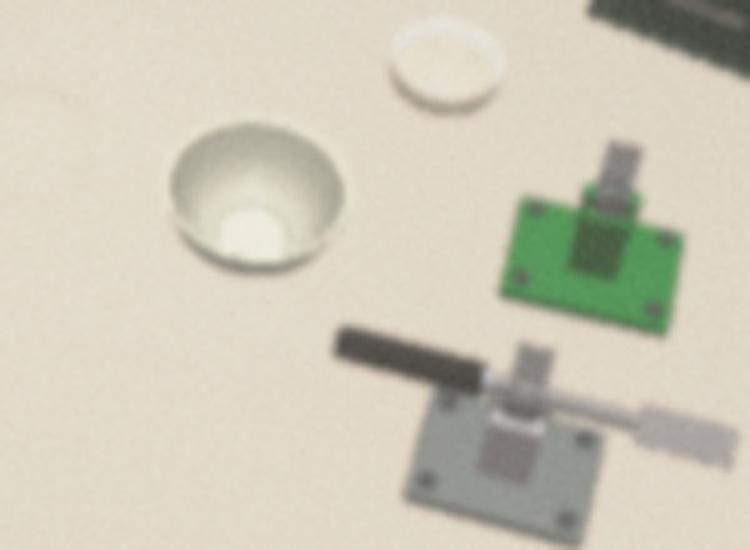

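View pics/Tend.png

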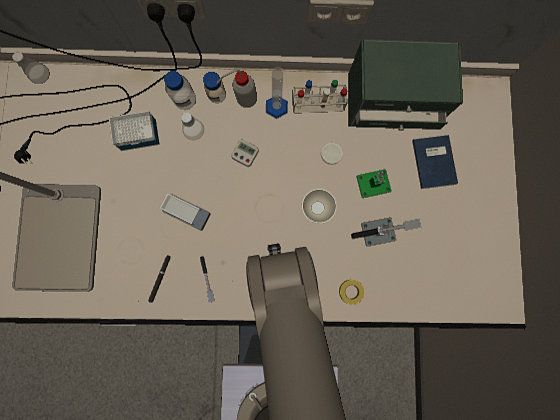

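Run:
```python
from plan import *
S=cam("scene");T=cam("top");b=np.array([.5,1.2])
for n,t,s in(("tip",(336+762/9,197+236/9),(265+734/5,185+450/5)),("hs",(336+380/9,197+304/9),(265+483/5,185+377/5)),("end",(336+145/9,197+350/9),(265+338/5,185+341/5))):
    print(n,tri(T,np.array(t)-.45,S,np.array(s)-.4-b))
```

```text
tip (array([ 0.54518579, -0.37533764,  0.07577375]), np.float64(0.001533915712977868))
hs (array([ 0.52186937, -0.25709211,  0.0768999 ]), np.float64(0.002274070680675727))
end (array([ 0.50720169, -0.18662532,  0.07325072]), np.float64(0.0013481402455083748))
```

Run:
```python
from bench import r
print(r.hand_in(), r.get_obs()["clock"])
```

```text
the job is handed in; nothing more can be done
the job is handed in; nothing more can be done
```

The job is handed in, and every step was done in the order asked, in about 30 s of the 51 s.

**What I did**
- I drew the larger spatula out of the cover by its shank.
- I pressed the shank home in the grey clip, let go, and checked the seating by pressing lightly on both sides of the clip with the fingertips.
- I then took it by the black handle and dipped the blade end into the white dish. The tip reached about z = 20 mm, about 25 mm below the rim, with no contact force.
- Last, I pressed the shank back into the clip and let go.

**Last checks**
- **Second seating:** the force went to −2.7 N, the clip pulling the shank in, and then rose to about 15 N against a hard stop. The gripper was then at the same height as when it took the handle from the clip the first time.
- **Other things on the bench:** the dish, timer, petri dish, tape, marker and green stand look unmoved by eye in the final pictures. The arm is well clear.

**What disagreed**
- **First push:** it tilted the spatula handle-up by about 4°. It levelled when released, rocked under the fingertip press and sprang back to the same place. I took that as fully seated.
- **Height of the seated spatula:** the two cameras put its axis at 73–77 mm, against the 70 mm given. The scene camera was about 1 px off throughout, and the fingertip check on the first seating gave about 70 mm. I did not repeat that check after the second seating.
- **Grip opening:** it read about 6 mm on the 10 mm shank and 14 mm on the 16 mm handle.

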